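Sort lapped bronze pads by drag and seal the finished ones in the keeper

ROBOT

A 7-joint arm with a two-finger parallel gripper is mounted at the origin on a cart in front of the work surface, level with it; the furniture and walls round the work are solid. World frame = base frame: x ahead of the robot, y to its left, z up, the work surface at z = 0. Lengths are in m, angles in rad, forces in N, time in s.
With the tool pointing down it reaches from about 0.425 to 0.825 m from the base axis. Payload 3.6 kg.
Tool frame: the origin (TCP) lies on the centre line of the jaws, within the pads' length; the fingertips stand r.tcp_to_tips ahead of it and the grasp point (between the pads) lies 6 mm ahead of it (r.tcp_to_tips is the distance from the TCP to the fingertips, in m); z points along the fingers, y is the direction in which the jaws open and shut (so a half turn about z gives the same grasp; the last joint's range is limited). The gripper opens to 85 mm and grips with 20 to 120 N. Pads are 22 mm wide; open, the fingers measure 114 mm over their backs; the gripper's body (76 mm by 85 mm) begins 54 mm behind the grasp point. The pads swing forward as they close: fully open they stand 13 mm farther back than shut.
Start: joints at [1.23, 0.615, -0.013, 1.423, 0.008, 1.103, -0.04], TCP at [0.201, -0.618, 0.256] pointing down, gripper open.
Joint ranges: [-3.12, 3.12], [-0.3, 2.06], [-1.34, 1.32], [0.26, 2.42], [-1.36, 4.5], [0.01, 1.98], [-2.84, 2.84]. Speed limits (rad/s): [2.79, 2.79, 3.14, 3.14, 3.14, 3.14, 3.14].

INTERFACE

Orientations are given as [roll, pitch, yaw] about the fixed x, y, z axes, in that order (R = Rz(yaw) Ry(pitch) Rx(roll)).
In Python, from rig import sensors, optics, close_job, r gives the robot as it stands.
- The arm moves only by the tool jog_arm, never from a script. Its arguments are lists of equal length, an entry for each row: "translation": the shift along the tool's x, y, z in cm, a list of three; "yaw": the turn about the tool's z in rad; "grip": the finger opening in cm, from 0 to 8.54. In form: {"translation": [[tx, ty, tz], ...], "yaw": [yaw, ...], "grip": [grip, ...]}. A call has 1 to 5 rows; each row shifts and turns the pose as measured when the row begins, along the tool's axes as they then stand; what a row does not reach is not made up. A row lasts 1/12 s, in which the tool goes at most 41.7 mm and 7.16 degrees, less where a joint would pass 70% of its speed; a pose out of reach is approached as far as the arm can. A call is refused whole if a number of a shift passes 4.17 or a number of a turn 0.125, either way. A call with a gripper value outside its range is refused whole. The fingers move at their own pace and stop on an object; the grip force is fixed at half the most. Time passes only in rows, so rows that do not move let the fingers close. It gives the time, the measured TCP pose, the force and the opening at its end, in the units of the state.
- sensors.state(): the state, without advancing time (a new reading comes with each control period).
- optics.snapshot(name): name is "scene" or "top" or "wrist"; returns a dict with "img" (420x560x3 uint8, red, green, blue), "z_map" (420x560 float32, m along the optical axis (not along the pixel's ray), 0 where there is no reading), "camera_matrix" (3x3 intrinsics, pixels), "dist_coeffs" ([k1, k2, p1, p2, k3] as OpenCV has them; the pictures are not rectified), "view" (4x4, takes a point from world to camera coordinates). Camera axes: x right, y up, looking along -z (the intrinsics and any distortion apply to the point x, -y, -z); pixel columns grow to the right and rows downward; lengths in m; the calibration is good to about 2 mm. A picture is of the moment at which its call begins.
- close_job(): hands the job in, once; it reports no verdict.
The state is a dict: "time": time; "qpos": joint angles; "qvel": joint speeds; "joint_torque": joint torques, N m; "tool_pos": TCP position; "ee_rot": TCP orientation; "contact_force": force on the tool from outside, world axes, zero at the start; "moment": the same for the moment, N m; "finger_gap": finger opening in m.
Only numpy, scipy, OpenCV 4.12 (cv2) and the standard library are available. Lean on these libraries where they do the work, as an engineer would, in place of code of your own. Each camera call takes 0.05 s, during which the arm holds its last target.

TASK

Three bronze pads lie face down on the lapping plate; find out which are finished by sliding each a little way along the plate and feeling its drag. Push every pad that glides on into the open keeper behind the plate and leave every pad that drags on the plate for more lapping, always sliding them, never lifting or tipping them. Then swing the keeper's cover down and press both its front corners home so that it sits flat and sealed against the grit, and leave everything else on the bench where it is.

Things in the scene. Friction and masses are not known exactly. Their poses are not given: they have to be found in the camera images.
- plate: lapping plate, a ground iron slab 140 mm (own x) x 320 mm (own y) x 30 mm high, fixed on the bench, long side across; origin at the centre of its underside, its top 30 mm above; own +x points away from the robot, to the keeper. The fine grid lines on top are marks only
- keeper: grey base of the keeper, a shallow case fixed right behind the plate (3 mm gap), same heading: 104 mm (own x) x 300 mm (own y), origin at the centre of its underside. Its flat deck is 27 mm above the origin, 3 mm below the plate's top, with no wall towards the plate. Rubber catch blocks, 10 x 11 mm, stand 6 mm proud of the deck at x = -46 mm, y = +139 and -139 mm
- keeper_room (a point): middle of the deck (27 mm above the keeper's origin). When the cover is shut its walls leave room for pads from 42 mm before to 42 mm behind this point (keeper's x) and 130 mm to either side (y): a pad must lie wholly inside, else the cover lands on it
- cover_hinge (a joint): angle of the cover, rad: 0 sealed, 1.5 open against its stop. Hinge along the keeper's own y at x = +48 mm, z = 27.5 mm. The cover is a grey hood, 96 mm deep from hinge to front, 292 mm wide, 34 mm high, 0.3 kg. Open, its hollow faces the robot, its flat outside away. It stays where left above 0.9 rad, sinks slowly below 0.6 rad and rests on the catches at about 0.06 rad
- cover_lip (a point): tip of a finger lip, 60 mm wide and 4 mm thick, that sticks out 10 mm from the middle of the cover's front wall, 20 mm above the cover's lower edge when shut. It swings with the cover: with the cover open it points up and is the cover's highest part, 14 mm nearer the robot than the cover's flat outside
- cover_corner_left (a point): lower front corner of the cover at the keeper's +y end (y = +146 mm). The cover's top is 34 mm above it. Cover down, it stands about 6 mm above the deck until about 10 N on the cover above this corner push the catch in; it then stays down, 0.5 mm above the deck. Each corner goes down on its own: the hinge lets the cover rock slightly
- cover_corner_right (a point): the same corner at the keeper's -y end (y = -146 mm), with its own catch
- pad_a: one of three bronze wear pads that look alike: 64 mm (own x) x 52 mm (own y) x 27 mm high, 0.8 kg, two dark screw holes in the top. Origin: centre of the underside, its hidden working face. That face is finished (slides on the plate at 1 to 2 N) or rough (about 8 to 15 N). Neither name nor place tells which; any number of the three may be finished
- pad_b: one of three bronze wear pads that look alike: 64 mm (own x) x 52 mm (own y) x 27 mm high, 0.8 kg, two dark screw holes in the top. Origin: centre of the underside, its hidden working face. That face is finished (slides on the plate at 1 to 2 N) or rough (about 8 to 15 N). Neither name nor place tells which; any number of the three may be finished
- pad_c: one of three bronze wear pads that look alike: 64 mm (own x) x 52 mm (own y) x 27 mm high, 0.8 kg, two dark screw holes in the top. Origin: centre of the underside, its hidden working face. That face is finished (slides on the plate at 1 to 2 N) or rough (about 8 to 15 N). Neither name nor place tells which; any number of the three may be finished
- oil_bottle: small white oil bottle with a red spout, 146 mm tall, a bystander lying or standing on the bench; leave alone
- block_a: wooden rubbing block, 45 x 76 x 30 mm, a bystander lying or standing on the bench; leave alone
- polish_bar: brick-red polishing bar, 43 x 106 x 33 mm, a bystander lying or standing on the bench; leave alone
- punch_a: steel chasing punch, 9 x 120 mm, a bystander lying or standing on the bench; leave alone
Mind the look-alikes: they are no part of the job. Leave any orange look-alike of the pad_b alone.

How it is judged:
By the outcome, as a careful person would: the job done as asked, in the order asked, and still so for the second after the job is handed in, with the robot touching nothing.
It also fails if it takes over 64 s, if anything falls off the work surface, if the arm or the gripper's body presses on something with over 40 N, if the wrist force passes 120 N, or if a joint passes its speed limit or range.

## Working session

There is one attempt and no reset: what is moved stays moved. The work goes in short steps, Python scripts to look and compute and a tool call to move; the robot and the scene stay as the last step left them, time stands still between calls to the robot, and variables do not carry over. Pictures are saved under pics/ and viewed, and the job is handed in when it is done.

Besides the shell and the picture viewer there is one more tool, called after "Emit:" as a command line: name --pt "numbers of a row" for each row, then --argument value for the rest. jog_arm: Moves the arm, as the interface text tells. Its arguments: {"type":"object","properties":{"translation":{"type":"array"},"yaw":{"type":"array"},"grip":{"type":"array"}},"required":["translation","yaw","grip"]}

```bash
ls; mkdir -p pics
cat > h.py <<'E'
import numpy as np, cv2
from rig import sensors, optics, r
def snap(name,tag):
    s=optics.snapshot(name); cv2.imwrite(f'pics/{tag}.png',cv2.cvtColor(s['img'],cv2.COLOR_RGB2BGR))
    np.savez(f'pics/{tag}.npz',**{k:np.asarray(v) for k,v in s.items()}); return s
def load(tag): return dict(np.load(f'pics/{tag}.npz'))
def rays(s,px):
    px=np.asarray(px,float).reshape(-1,1,2)
    u=cv2.undistortPoints(px,s['camera_matrix'],s['dist_coeffs']).reshape(-1,2)
    d=np.c_[u[:,0],-u[:,1],-np.ones(len(u))]
    V=s['view'];R=V[:3,:3];t=V[:3,3]
    return -R.T@t, d@R
def onplane(s,px,z):
    o,d=rays(s,px); k=(z-o[2])/d[:,2]; return o+d*k[:,None]
def proj(s,P):
    V=s['view'];P=np.asarray(P,float).reshape(-1,3);c=P@V[:3,:3].T+V[:3,3];c=c*[1,-1,-1]
    return cv2.projectPoints(c,np.zeros(3),np.zeros(3),s['camera_matrix'],s['dist_coeffs'])[0].reshape(-1,2)
E
python3 - <<'E'
from h import *
st=sensors.state(); print(st); print(r.tcp_to_tips)
for n in('scene','top','wrist'):
    s=snap(n,n+'0'); print(n,s['camera_matrix'],s['dist_coeffs'],s['view'])
E
```

```text
pics
{'time': 0.0, 'qpos': array([ 1.22950549,  0.61594287, -0.01262093,  1.42493628,  0.00812141,
        1.10336202, -0.0403712 ]), 'qvel': array([ 0.00226164, -0.00103829,  0.00136649, -0.0011317 , -0.00092153,
        0.00087648,  0.00144142]), 'joint_torque': array([-2.31673894e-04, -4.69215488e+01,  2.58928863e-01, -1.71032667e+01,
        9.93026159e-03,  9.65678279e-03, -8.55135568e-06]), 'tool_pos': array([ 0.2010396 , -0.61738627,  0.2551103 ]), 'ee_rot': array([-3.13899527e+00,  5.41936558e-05,  3.14899895e-01]), 'contact_force': array([-0.40526662,  0.15865471, -0.0713533 ]), 'moment': array([-0.01281046,  0.01460304,  0.02485526]), 'finger_gap': 0.08551608668792757}
0.025
scene [[427.47541716   0.         281.62393316]
 [  0.         427.47541716 214.1596744 ]
 [  0.           0.           1.        ]] [-0.0326649  0.         0.         0.         0.       ] [[-0.519692   -0.85427916 -0.01128462  0.2620106 ]
 [ 0.61065713 -0.38065977  0.69440334 -0.37088951]
 [-0.59750991  0.35398483  0.7194975  -0.65725012]
 [ 0.          0.          0.          1.        ]]
top [[390.08252985   0.         277.97294105]
 [  0.         390.08252985 213.94436659]
 [  0.           0.           1.        ]] [0.01225036 0.         0.         0.         0.        ] [[ 0.00766491 -0.99967597 -0.02427341  0.0071201 ]
 [ 0.98880926  0.00396046  0.1491327  -0.5145248 ]
 [-0.14898825 -0.02514486  0.98851921 -0.81578432]
 [ 0.          0.          0.          1.        ]]
wrist [[317.2771388    0.         279.89651748]
 [  0.         317.2771388  210.71553135]
 [  0.           0.           1.        ]] [-0.06998372  0.          0.          0.          0.        ] [[ 0.30886028 -0.95110545 -0.00193711 -0.64950009]
 [ 0.9002866   0.2930131  -0.32191205  0.04136277]
 [ 0.3067399   0.0976819   0.94676759 -0.38121011]
 [ 0.          0.          0.          1.        ]]
```

View pics/scene0.png

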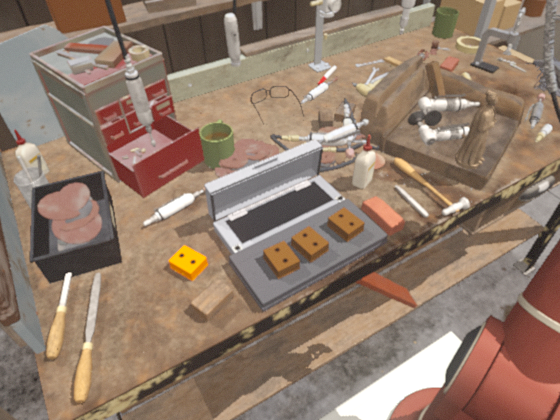

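View pics/top0.png

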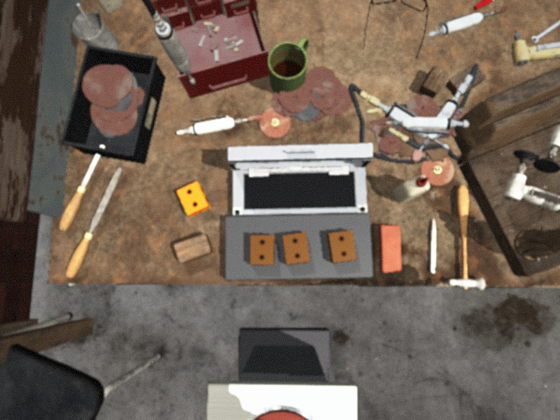

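View pics/wrist0.png

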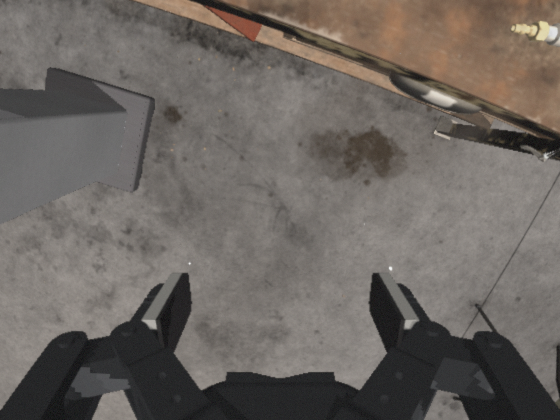

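The three brown pads are on the plate at top px (262,249), (295,248) and (343,245). The orange look-alike sits off the plate at (193,199), so I'll leave it alone. The cover is open at (300,155). Next I'll enlarge and measure.

Run:
```python
from h import *
s=load('top0'); im=cv2.cvtColor(s['img'],cv2.COLOR_RGB2BGR)
cv2.imwrite('pics/crop_top.png',cv2.resize(im[130:300,170:440],None,fx=2.9,fy=2.9,interpolation=cv2.INTER_CUBIC))
s2=load('scene0'); im2=cv2.cvtColor(s2['img'],cv2.COLOR_RGB2BGR)
cv2.imwrite('pics/crop_scene.png',cv2.resize(im2[130:320,150:420],None,fx=2.9,fy=2.9,interpolation=cv2.INTER_CUBIC))
# pads: colour mask + height
for nm,ss,i,roi in (('top',s,im,(215,285,225,375)),('scene',s2,im2,(195,290,240,390))):
    hsv=cv2.cvtColor(i,cv2.COLOR_BGR2HSV); m=cv2.inRange(hsv,(5,120,60),(22,255,255))
    mm=np.zeros_like(m); a,b,c,d=roi; mm[a:b,c:d]=m[a:b,c:d]
    mm=cv2.morphologyEx(mm,cv2.MORPH_CLOSE,np.ones((7,7)))
    for cn in cv2.findContours(mm,cv2.RETR_EXTERNAL,cv2.CHAIN_APPROX_NONE)[0]:
        if cv2.contourArea(cn)<150: continue
        pts=cn[:,0].astype(float); z=0.057
        w=onplane(ss,pts,z)[:,:2]
        rc=cv2.minAreaRect((w*1000).astype(np.float32)); M=cv2.moments(cn)
        print(nm,'px',M['m10']/M['m00'],M['m01']/M['m00'],'rect',rc)
# plate
g=im.copy(); hsv=cv2.cvtColor(im,cv2.COLOR_BGR2HSV)
V=np.array([0,0,0])
# world pts from depth for whole top image
H,W=s['z_map'].shape
uu,vv=np.meshgrid(np.arange(W),np.arange(H)); px=np.c_[uu.ravel(),vv.ravel()]
o,d=rays(s,px); P=(o+d*s['z_map'].reshape(-1,1)).reshape(H,W,3)
for v in range(140,285,8): print(v,np.round(P[v,300]*1000).astype(int), np.round(P[v,240]*1000).astype(int))
```

```text
top px 261.58221225710014 249.47384155455904 rect ((435.6943359375, 43.08500671386719), (61.237125396728516, 51.13524627685547), 0.39906346797943115)
top px 295.48865355521934 248.1033787191124 rect ((439.302490234375, -28.01397705078125), (62.870418548583984, 50.70762634277344), 8.464698791503906)
top px 341.3797935103245 245.96804326450342 rect ((444.4793395996094, -124.46221923828125), (62.989871978759766, 51.74998474121094), 8.28663158416748)
scene px 374.5530098831985 281.60601976639714 rect ((289.57666015625, -73.39044952392578), (63.61376190185547, 39.34423828125), 58.068878173828125)
scene px 294.9341728091728 251.51863226863225 rect ((428.6698303222656, 11.634525299072266), (77.96843719482422, 132.65716552734375), 2.816864490509033)
scene px 345.4423076923077 223.9058185404339 rect ((435.3916931152344, -119.5352783203125), (73.46048736572266, 66.77051544189453), 9.032466888427734)
scene px 377.89766878595213 212.1768089615501 rect ((415.146240234375, -204.80535888671875), (104.40086364746094, 56.10782241821289), 0.3595729470252991)
140 [698 -40  -5] [697 102  -2]
148 [636 -35 124] [635  86 127]
156 [620 -35 123] [621  86 121]
164 [629 -38  32] [629  97  33]
172 [613 -39  25] [612  97  25]
180 [594 -39  26] [594  97  26]
188 [575 -38  30] [575  97  24]
196 [557 -38  28] [557  96  26]
204 [539 -38  26] [538  95  27]
212 [521 -39  25] [520  95  26]
220 [503 -38  30] [502  94  30]
228 [485 -38  30] [484  94  31]
236 [465 -37  57] [466  93  31]
244 [448 -38  55] [449  93  30]
252 [431 -37  56] [431  93  30]
260 [414 -37  55] [414  92  30]
268 [398 -38  32] [397  92  30]
276 [381 -38  28] [380  91  31]
284 [363 -39   0] [362  95  -2]
```

View pics/crop_top.png

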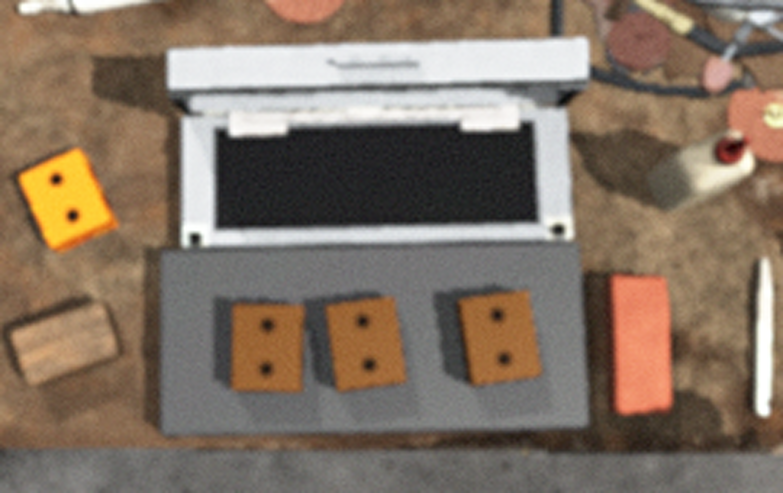

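View pics/crop_scene.png

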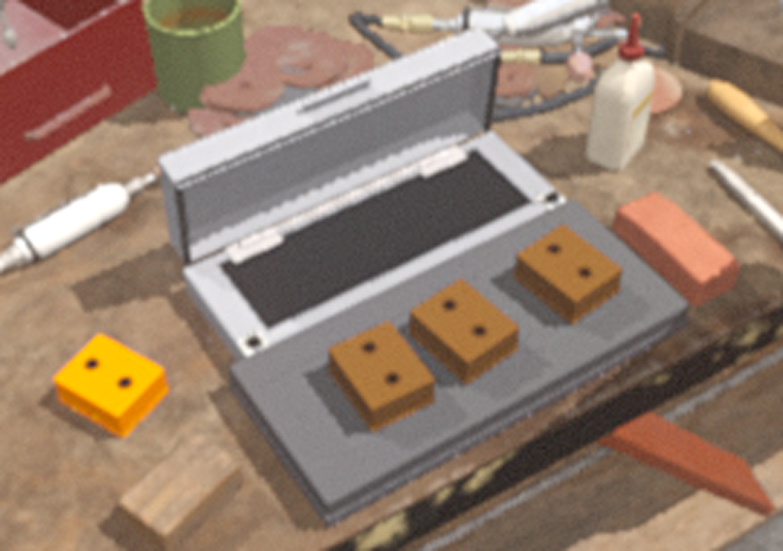

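The pads are plain bronze-brown and all on the plate. The orange one lies on the bench, so it's the decoy. Next: plate and keeper pose, fingertip geometry, and surrounding heights.

Run:
```python
from h import *
s=load('top0')
c=np.array([(160,250),(583,243),(587,427),(163,432)])/2.9+[170,130]
w=onplane(s,c,0.03)*1000; print('plate BL BR FR FL',np.round(w[:,:2],1), 'centre',w.mean(0))
e=[w[0]-w[1],w[3]-w[2]]; print('yaw',[np.degrees(np.arctan2(-v[0],v[1])) for v in e],np.linalg.norm(e,axis=1))
# keeper corners at z .027: 
k=np.array([(181,245),(575,241)])/2.9+[170,130]; print('keeper front',onplane(s,k,.027)*1000)
k=np.array([(168,50),(587,40),(330,63),(418,63)])/2.9+[170,130]; print('cover top',onplane(s,k,.125)*1000)
b=np.array([(730,150),(640,345)])/2.9+[170,130]; print('bottle top',onplane(s,b[:1],.146)*1000)
print('bar',onplane(s,b[1:],.033)*1000)
# wrist fingers
s=load('wrist0'); H,W=s['z_map'].shape
uu,vv=np.meshgrid(np.arange(W),np.arange(H)); o,d=rays(s,np.c_[uu.ravel(),vv.ravel()]); P=(o+d*s['z_map'].reshape(-1,1)).reshape(H,W,3)
print('cam',o)
yaw=.3149; tp=np.array([.20104,-.61739,.25511]); R=np.array([[np.cos(yaw),np.sin(yaw),0],[np.sin(yaw),-np.cos(yaw),0],[0,0,-1]])
T=(P-tp)@R*1000
m=(s['z_map']>0)&(s['z_map']<.35)
Q=T[m]; print('max tool z',np.sort(Q[:,2])[::-1][[0,20,200]]); 
for v in range(270,360,10):
    r_=[(u,np.round(T[v,u]).astype(int).tolist()) for u in (150,165,180,400,410) if m[v,u]]; print(v,r_)
```

```text
plate BL BR FR FL [[ 510.2  127.4]
 [ 516.9 -194.3]
 [ 379.3 -193.4]
 [ 373.   121.3]] centre [444.86265232 -34.73029129  30.        ]
yaw [np.float64(1.1928488090381801), np.float64(1.136976523042009)] [321.83988807 314.77536978]
keeper front [[ 514.61546881  111.87297986   27.        ]
 [ 518.90986052 -188.95878928   27.        ]]
cover top [[ 637.59141828  110.2958545   125.        ]
 [ 644.59652639 -180.56262073  125.        ]
 [ 628.21574849   -2.81967538  125.        ]
 [ 628.19938584  -63.794337    125.        ]]
bottle top [[ 561.81034243 -267.53484908  146.        ]]
bar [[ 439.86814988 -233.65173377   33.        ]]
cam [ 0.28029878 -0.59262558  0.3729744 ]
max tool z [290.33566211 286.34479864 275.07755072]
270 []
280 [(180, [11, -42, 0])]
290 [(165, [12, -46, -8]), (180, [8, -42, -3]), (400, [11, 50, -7])]
300 [(150, [7, -52, -9]), (165, [11, -44, -14]), (180, [4, -42, -4]), (400, [10, 48, -13]), (410, [7, 54, -8])]
310 [(150, [11, -47, -21]), (165, [10, -42, -19]), (180, [0, -42, -6]), (400, [11, 45, -21]), (410, [11, 49, -20])]
320 [(150, [11, -45, -27]), (165, [8, -42, -22]), (180, [-4, -42, -7]), (400, [10, 44, -25]), (410, [11, 47, -26])]
330 [(150, [12, -42, -33]), (165, [4, -42, -23]), (180, [-8, -42, -9]), (400, [6, 44, -25]), (410, [13, 44, -33])]
340 [(150, [11, -41, -37]), (165, [0, -42, -23]), (400, [2, 44, -26]), (410, [12, 42, -37])]
350 [(150, [12, -39, -42]), (165, [17, -32, -47]), (400, [17, 35, -47]), (410, [13, 40, -42])]
```

```bash
cat > plan.py <<'E'
import sys,json,numpy as np
from rig import sensors
# usage: plan.py x y z(mm) yaw(rad or 'k') grip nrows_max step_mm
def plan(x,y,z,yaw,grip,n=5,step=40):
    st=sensors.state(); p=np.array(st['tool_pos'])*1000; a=st['ee_rot'][2]
    print('t %.2f'%st['time'],'tcp',p.round(1),'yaw %.3f'%a,'rp',np.round(st['ee_rot'][:2],3),'F',np.round(st['contact_force'],1),'gap %.1f'%(st['finger_gap']*1e3),'q7 %.2f'%st['qpos'][6])
    g=np.array([x,y,z],float); y_t=a if yaw=='k' else float(yaw)
    T=[];Y=[]
    while len(T)<n:
        d=g-p; L=np.linalg.norm(d); da=(y_t-a+np.pi)%(2*np.pi)-np.pi
        if L<.3 and abs(da)<.004: break
        m=d*min(1,step/max(L,1e-9)); w=np.clip(da,-.12,.12)
        c,s=np.cos(a),np.sin(a); t=np.array([c*m[0]+s*m[1], s*m[0]-c*m[1], -m[2]])/10
        T.append([round(float(v),2) for v in t]);Y.append(round(float(-w),3)); p=p+m;a=a+w
    print(json.dumps({"translation":T,"yaw":Y,"grip":[grip]*len(T)}))
v=sys.argv[1:]; plan(*map(float,v[:3]),v[3] if v[3]=='k' else float(v[3]),float(v[4]),*(int(v[5]),float(v[6])) if len(v)>5 else ())
E
python3 plan.py 444 -124 200 1.716 7.8 15 40
python3 - <<'E'
from h import *
s=load('wrist0'); H,W=s['z_map'].shape
uu,vv=np.meshgrid(np.arange(W),np.arange(H)); o,d=rays(s,np.c_[uu.ravel(),vv.ravel()]); P=(o+d*s['z_map'].reshape(-1,1)).reshape(H,W,3)
yaw=.3149; tp=np.array([.20104,-.61739,.25511]); R=np.array([[np.cos(yaw),np.sin(yaw),0],[np.sin(yaw),-np.cos(yaw),0],[0,0,-1]])
T=(P-tp)@R*1000
m=(s['z_map']>0)&(abs(T[...,0])<20)&(abs(T[...,1])<70)&(T[...,2]<60)
print(np.sort(T[m][:,2])[::-1][[0,5,20,50,100]])
E
```

```text
t 0.15 tcp [ 201.1 -617.5  255.4] yaw 0.315 rp [-3.14 -0.  ] F [-0.1  0.1 -0.5] gap 85.4 q7 -0.04
{"translation": [[2.78, -2.85, 0.4], [3.1, -2.5, 0.4], [3.37, -2.11, 0.4], [3.6, -1.69, 0.4], [3.78, -1.25, 0.4], [3.9, -0.79, 0.4], [3.97, -0.31, 0.4], [3.98, 0.16, 0.4], [3.93, 0.64, 0.4], [3.82, 1.11, 0.4], [3.66, 1.55, 0.4], [3.45, 1.98, 0.4], [3.28, 2.26, 0.4], [2.69, 1.85, 0.33]], "yaw": [-0.12, -0.12, -0.12, -0.12, -0.12, -0.12, -0.12, -0.12, -0.12, -0.12, -0.12, -0.081, -0.0, -0.0], "grip": [7.8, 7.8, 7.8, 7.8, 7.8, 7.8, 7.8, 7.8, 7.8, 7.8, 7.8, 7.8, 7.8, 7.8]}
[12.5787621  11.73356245 11.24094018 10.25496845  9.18946251]
```

Emit:
jog_arm --pt "2.78 -2.85 0.4" --pt "3.1 -2.5 0.4" --pt "3.37 -2.11 0.4" --pt "3.6 -1.69 0.4" --pt "3.78 -1.25 0.4" --yaw '[-0.12,-0.12,-0.12,-0.12,-0.12]' --grip '[7.8,7.8,7.8,7.8,7.8]'

```text
time: 0.57
tool_pos: [0.2821, -0.4421, 0.2312]
ee_rot: [-3.139, 0.01, 0.921]
contact_force: [1.6, -0.6, 0.2]
finger_gap: 0.0779
```

```bash
python3 plan.py 444 -124 200 1.716 7.8 15 40
```

```text
t 0.57 tcp [ 282.1 -442.1  231.2] yaw 0.921 rp [-3.139  0.01 ] F [ 1.6 -0.6  0.2] gap 77.9 q7 0.19
{"translation": [[3.92, -0.71, 0.35], [3.98, -0.23, 0.35], [3.98, 0.24, 0.35], [3.92, 0.72, 0.35], [3.81, 1.18, 0.35], [3.64, 1.63, 0.35], [3.42, 2.05, 0.35], [3.25, 2.3, 0.35], [3.11, 2.2, 0.33]], "yaw": [-0.12, -0.12, -0.12, -0.12, -0.12, -0.12, -0.075, -0.0, -0.0], "grip": [7.8, 7.8, 7.8, 7.8, 7.8, 7.8, 7.8, 7.8, 7.8]}
```

Emit:
jog_arm --pt "3.92 -0.71 0.35" --pt "3.98 -0.23 0.35" --pt "3.98 0.24 0.35" --pt "3.92 0.72 0.35" --pt "3.81 1.18 0.35" --yaw '[-0.12,-0.12,-0.12,-0.12,-0.12]' --grip '[7.8,7.8,7.8,7.8,7.8]'

```text
time: 0.98
tool_pos: [0.3717, -0.255, 0.2111]
ee_rot: [-3.134, 0.007, 1.546]
contact_force: [0.1, 0.3, 0.8]
finger_gap: 0.0783
```

```bash
python3 plan.py 444 -124 200 1.716 7.8 15 40
```

```text
t 0.98 tcp [ 371.7 -255.   211.1] yaw 1.546 rp [-3.134  0.007] F [0.1 0.3 0.8] gap 78.3 q7 0.28
{"translation": [[3.54, 1.84, 0.3], [3.29, 2.25, 0.3], [3.18, 2.41, 0.3], [2.39, 1.81, 0.22]], "yaw": [-0.12, -0.05, -0.0, -0.0], "grip": [7.8, 7.8, 7.8, 7.8]}
```

Emit:
jog_arm --pt "3.54 1.84 0.3" --pt "3.29 2.25 0.3" --pt "3.18 2.41 0.3" --pt "2.39 1.81 0.22" --pt "0 0 0" --yaw '[-0.12,-0.05,0,0,0]' --grip '[7.8,7.8,7.8,7.8,7.8]'

```text
time: 1.4
tool_pos: [0.4477, -0.1079, 0.1981]
ee_rot: [-3.138, 0.001, 1.742]
contact_force: [-0.2, 0.2, 0.4]
finger_gap: 0.0782
```

```bash
python3 plan.py 444 -124 100 1.716 7.8 15 30
python3 - <<'E'
from h import *
s=snap('wrist','w1')
E
```

```text
t 1.40 tcp [ 447.7 -107.9  198.1] yaw 1.742 rp [-3.138e+00  1.000e-03] F [-0.2  0.2  0.4] gap 78.2 q7 0.07
{"translation": [[-0.46, -0.19, 2.96], [-0.46, -0.18, 2.96], [-0.46, -0.18, 2.96], [-0.15, -0.06, 0.93]], "yaw": [0.026, -0.0, -0.0, -0.0], "grip": [7.8, 7.8, 7.8, 7.8]}
```

View pics/w1.png

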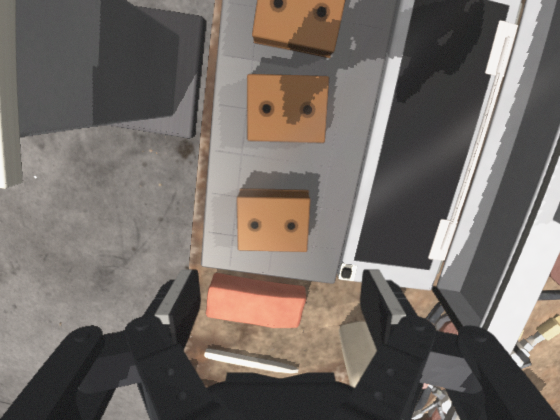

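The wrist view shows pad C at about (273,222), B at (287,108) and A at the top (298,20). I'll cross-check their positions.

```bash
cat > pads.py <<'E'
import sys
from h import *
def pads(s,zt=0.057,roi=None,xr=(370,640),yr=(-200,130)):
    im=cv2.cvtColor(s['img'],cv2.COLOR_RGB2BGR); hsv=cv2.cvtColor(im,cv2.COLOR_BGR2HSV)
    H,W=s['z_map'].shape
    uu,vv=np.meshgrid(np.arange(W),np.arange(H)); o,d=rays(s,np.c_[uu.ravel(),vv.ravel()]); P=(o+d*s['z_map'].reshape(-1,1)).reshape(H,W,3)
    m=cv2.inRange(hsv,(5,100,40),(22,255,255))
    ok=(abs(P[...,2]-zt)<.008)&(P[...,0]*1e3>xr[0])&(P[...,0]*1e3<xr[1])&(P[...,1]*1e3>yr[0])&(P[...,1]*1e3<yr[1])
    m=cv2.morphologyEx((ok*255).astype(np.uint8)&cv2.dilate(m,np.ones((5,5))),cv2.MORPH_CLOSE,np.ones((5,5)))
    for cn in cv2.findContours(m,cv2.RETR_EXTERNAL,cv2.CHAIN_APPROX_NONE)[0]:
        if cv2.contourArea(cn)<200: continue
        c=cn[:,0].astype(float); mo=cv2.moments(cn)
        w=onplane(s,c,zt)*1000; rc=cv2.minAreaRect(w[:,:2].astype(np.float32))
        print('px',round(mo['m10']/mo['m00']),round(mo['m01']/mo['m00']),np.round(rc[0],1),np.round(rc[1],1),round(rc[2],1))
if __name__=='__main__': pads(load(sys.argv[1]),*map(float,sys.argv[2:]))
E
python3 pads.py w1; python3 pads.py top0
```

```text
px 272 222 [ 443.6 -126.4] [62.8 53.1] 8.4
px 287 107 [439.5 -30.1] [62.5 51.2] 8.2
px 299 23 [435.8  34. ] [63.2 37.4] 0.1
px 261 249 [436.9  44.2] [51.3 62.5] 88.2
px 295 248 [440.3 -27.5] [62.6 50.7] 8.5
px 342 245 [ 445.3 -125.6] [63.  53.4] 8.2
```

Emit:
jog_arm --pt "-1.2 -0.5 2.9" --pt "-0.55 0 2.9" --pt "0 0 2.0" --pt "0 0 0.5" --yaw '[0.026,0,0,0]' --grip '[7.8,7.8,7.8,7.8]'

```text
time: 1.78
tool_pos: [0.4452, -0.1334, 0.1146]
ee_rot: [-3.141, 0.009, 1.71]
contact_force: [-0.6, -0.7, 0.3]
finger_gap: 0.078
```

```bash
python3 plan.py 444.5 -126 55 1.716 7.8 15 12
```

```text
t 1.78 tcp [ 445.2 -133.4  114.6] yaw 1.710 rp [-3.141  0.009] F [-0.6 -0.7  0.3] gap 78.0 q7 -0.01
{"translation": [[0.15, 0.01, 1.19], [0.15, 0.01, 1.19], [0.15, 0.01, 1.19], [0.15, 0.01, 1.19], [0.15, 0.01, 1.19]], "yaw": [-0.006, -0.0, -0.0, -0.0, -0.0], "grip": [7.8, 7.8, 7.8, 7.8, 7.8]}
```

Emit:
jog_arm --pt "0.4 0 1.2" --pt "0.2 0 1.2" --pt "0 0 1.2" --pt "0 0 1.2" --pt "0 0 0" --yaw '[0,0,0,0,0]' --grip '[7.8,7.8,7.8,7.8,7.8]'

```text
time: 2.2
tool_pos: [0.442, -0.1352, 0.0653]
ee_rot: [-3.137, 0.014, 1.699]
contact_force: [-1.3, -1.0, -0.5]
finger_gap: 0.0781
```

```bash
python3 plan.py 444.5 -126 50 1.716 7.8 15 12
python3 - <<'E'
from h import *
s=snap('wrist','w2')
E
```

```text
t 2.20 tcp [ 442.  -135.2   65.3] yaw 1.699 rp [-3.137  0.014] F [-1.3 -1.  -0.5] gap 78.1 q7 -0.08
{"translation": [[0.59, 0.24, 1.02], [0.29, 0.13, 0.51]], "yaw": [-0.017, -0.0], "grip": [7.8, 7.8]}
```

View pics/w2.png

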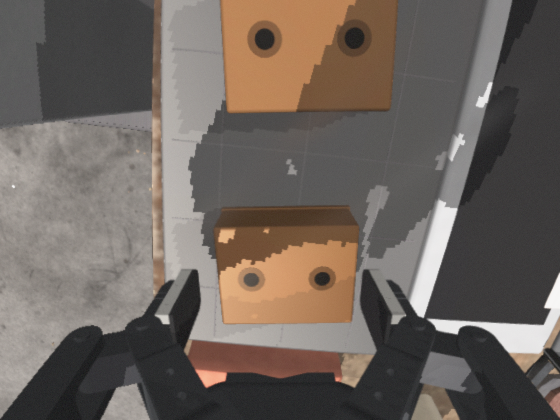

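Emit:
jog_arm --pt "0.8 0.1 0.5" --pt "0.3 0.1 0.5" --pt "0 0 0" --yaw '[-0.01,0,0]' --grip '[7.8,7.8,7.8]'

```text
time: 2.5
tool_pos: [0.4443, -0.1255, 0.0575]
ee_rot: [3.141, 0.016, 1.706]
contact_force: [-0.6, -0.1, -0.5]
finger_gap: 0.0779
```

```bash
python3 plan.py 444.5 -126 50 1.716 7.8 15 12
```

```text
t 2.50 tcp [ 444.3 -125.5   57.5] yaw 1.706 rp [3.141 0.016] F [-0.6 -0.1 -0.5] gap 77.9 q7 -0.10
{"translation": [[-0.06, 0.02, 0.75]], "yaw": [-0.01], "grip": [7.8]}
```

Emit:
jog_arm --pt "0 0 0.4" --pt "0 0 0.3" --pt "0 0 0" --yaw '[0,0,0]' --grip '[7.8,7.8,7.8]'

```text
time: 2.75
tool_pos: [0.4451, -0.1251, 0.051]
ee_rot: [3.139, 0.017, 1.707]
contact_force: [0.2, -0.0, 0.5]
finger_gap: 0.0777
```

```bash
python3 plan.py 444.5 -126 48 1.716 7.8 15 12;  python3 -c "
from h import *
print(sensors.state()['qpos'].round(2))
s=snap('scene','s2'); im=cv2.cvtColor(s['img'],cv2.COLOR_RGB2BGR)
cv2.imwrite('pics/s2c.png',cv2.resize(im[110:330,150:430],None,fx=2.8,fy=2.7))"
```

```text
t 2.75 tcp [ 445.1 -125.1   51. ] yaw 1.707 rp [3.139 0.017] F [ 0.2 -0.   0.5] gap 77.7 q7 -0.11
{"translation": [[-0.08, -0.07, 0.3]], "yaw": [-0.009], "grip": [7.8]}
[ 0.37  0.68 -0.22  2.15  0.47  0.35 -0.11]
```

View pics/s2c.png

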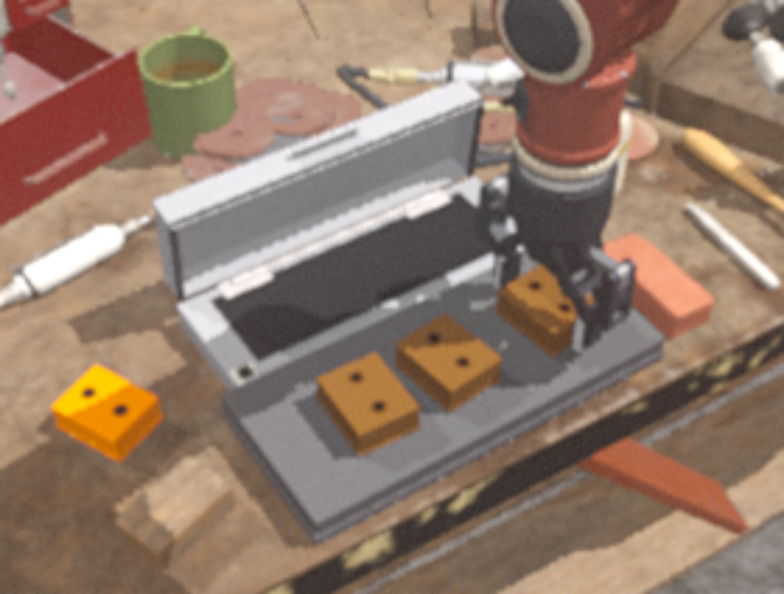

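Emit:
jog_arm --pt "0 0 0.3" --pt "-0.05 0.4 0" --pt "-0.05 0.4 0" --pt "-0.05 0.4 0" --pt "-0.05 0.4 0" --yaw '[0,0,0,0,0]' --grip '[7.8,7.8,7.8,7.8,7.8]'

```text
time: 3.22
tool_pos: [0.4514, -0.1262, 0.0464]
ee_rot: [-3.119, 0.016, 1.705]
contact_force: [-5.9, 0.5, 3.9]
finger_gap: 0.0781
```

Emit:
jog_arm --pt "-0.05 0.4 0" --yaw '[0]' --grip '[7.8]'

```text
time: 3.3
tool_pos: [0.4515, -0.1262, 0.046]
ee_rot: [-3.11, 0.016, 1.704]
contact_force: [-7.1, 0.7, 13.8]
finger_gap: 0.0775
```

Emit:
jog_arm --pt "-0.05 0.4 0" --yaw '[0]' --grip '[7.8]'

```text
time: 3.38
tool_pos: [0.4518, -0.1262, 0.0462]
ee_rot: [-3.101, 0.015, 1.704]
contact_force: [-10.1, 1.3, 19.2]
finger_gap: 0.0781
```

Emit:
jog_arm --pt "-0.05 0.4 0" --yaw '[0]' --grip '[7.8]'

```text
time: 3.47
tool_pos: [0.4519, -0.1261, 0.0467]
ee_rot: [-3.093, 0.015, 1.704]
contact_force: [-10.0, 0.7, 12.8]
finger_gap: 0.0783
```

Emit:
jog_arm --pt "0 -0.2 -0.6" --pt "0 -0.2 -0.1" --pt "0 0 0" --yaw '[0,0,0]' --grip '[7.8,7.8,7.8]'

```text
time: 3.72
tool_pos: [0.4493, -0.1265, 0.0549]
ee_rot: [-3.095, 0.015, 1.704]
contact_force: [0.4, -1.1, 0.1]
finger_gap: 0.0778
```

Emit:
jog_arm --pt "0 0 0" --yaw '[0]' --grip '[7.8]'

```text
time: 3.8
tool_pos: [0.4503, -0.1266, 0.0551]
ee_rot: [-3.097, 0.016, 1.704]
contact_force: [0.5, 0.6, -0.3]
finger_gap: 0.0779
```

```bash
python3 plan.py 444.5 -126 52 1.716 7.8 15 12
```

```text
t 3.80 tcp [ 450.3 -126.6   55.1] yaw 1.704 rp [-3.097  0.016] F [ 0.5  0.6 -0.3] gap 77.9 q7 -0.09
{"translation": [[0.13, -0.57, 0.31]], "yaw": [-0.012], "grip": [7.8]}
```

Emit:
jog_arm --pt "0.1 -0.7 0.3" --pt "0 -0.3 0.1" --pt "0 -0.2 0" --yaw '[0,0,0]' --grip '[7.8,7.8,7.8]'

```text
time: 4.05
tool_pos: [0.4393, -0.1273, 0.0511]
ee_rot: [-3.101, 0.016, 1.704]
contact_force: [-0.9, 1.0, -0.0]
finger_gap: 0.0784
```

Emit:
jog_arm --pt "0 -0.3 0" --yaw '[0]' --grip '[7.8]'

```text
time: 4.13
tool_pos: [0.4371, -0.1276, 0.0511]
ee_rot: [-3.104, 0.016, 1.704]
contact_force: [5.4, 0.8, -2.3]
finger_gap: 0.0778
```

Emit:
jog_arm --pt "0 -0.4 0" --yaw '[0]' --grip '[7.8]'

```text
time: 4.22
tool_pos: [0.4355, -0.1278, 0.0513]
ee_rot: [-3.109, 0.016, 1.705]
contact_force: [5.5, 0.1, -3.0]
finger_gap: 0.0776
```

Emit:
jog_arm --pt "0 -0.4 0" --yaw '[0]' --grip '[7.8]'

```text
time: 4.3
tool_pos: [0.4333, -0.1281, 0.0516]
ee_rot: [-3.114, 0.016, 1.705]
contact_force: [2.5, 0.2, -2.0]
finger_gap: 0.0782
```

Emit:
jog_arm --pt "0 -0.4 0" --yaw '[0]' --grip '[7.8]'

```text
time: 4.38
tool_pos: [0.4306, -0.1285, 0.0518]
ee_rot: [-3.117, 0.016, 1.706]
contact_force: [4.5, 0.1, -2.4]
finger_gap: 0.0778
```

Emit:
jog_arm --pt "0 -0.4 0" --yaw '[0]' --grip '[7.8]'

```text
time: 4.47
tool_pos: [0.4274, -0.1289, 0.052]
ee_rot: [-3.12, 0.016, 1.706]
contact_force: [3.5, 0.3, -3.0]
finger_gap: 0.0782
```

Emit:
jog_arm --pt "0 -0.4 0" --yaw '[0]' --grip '[7.8]'

```text
time: 4.55
tool_pos: [0.4236, -0.1294, 0.0522]
ee_rot: [-3.121, 0.016, 1.706]
contact_force: [3.1, 0.0, -3.4]
finger_gap: 0.0778
```

```bash
python3 plan.py 444.5 -126 52 1.716 7.8 15 12; python3 -c "
from h import *
snap('wrist','w3');snap('top','t3')"; python3 pads.py w3; python3 pads.py t3
```

```text
t 4.55 tcp [ 423.6 -129.4   52.2] yaw 1.706 rp [-3.121  0.016] F [ 3.1  0.  -3.4] gap 77.8 q7 -0.10
{"translation": [[0.03, 1.2, 0.01], [0.01, 0.92, 0.01]], "yaw": [-0.01, -0.0], "grip": [7.8, 7.8]}
px 298 301 [ 431.2 -127. ] [63.7 55.4] 7.6
px 366 68 [439.5 -33.5] [62.8 43.5] 8.5
px 261 249 [436.9  44.3] [51.2 62.5] 88.2
px 295 248 [440.2 -27.5] [62.9 50.7] 8.3
```

View pics/w3.png

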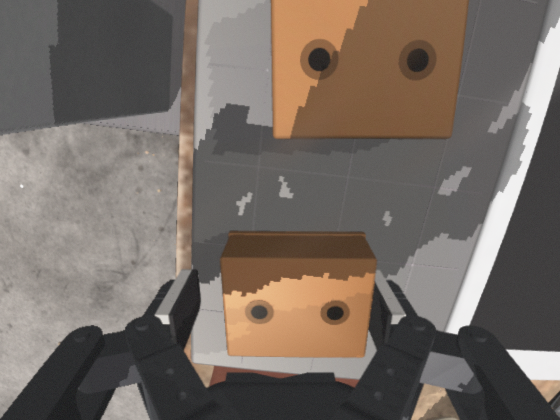

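Emit:
jog_arm --pt "0 0.7 0" --pt "0 0.3 0" --pt "0 0 0" --yaw '[0,0,0]' --grip '[7.8,7.8,7.8]'

```text
time: 4.9
tool_pos: [0.4282, -0.1288, 0.0517]
ee_rot: [-3.108, 0.016, 1.704]
contact_force: [-0.3, -0.6, 0.0]
finger_gap: 0.078
```

Emit:
jog_arm --pt "0 0.3 0" --yaw '[0]' --grip '[7.8]'

```text
time: 4.98
tool_pos: [0.4296, -0.1286, 0.0514]
ee_rot: [-3.104, 0.016, 1.704]
contact_force: [-0.0, -0.9, -0.4]
finger_gap: 0.0783
```

Emit:
jog_arm --pt "0 0.4 0" --yaw '[0]' --grip '[7.8]'

```text
time: 5.07
tool_pos: [0.4328, -0.1282, 0.0511]
ee_rot: [-3.102, 0.016, 1.704]
contact_force: [0.2, 0.6, 0.4]
finger_gap: 0.0781
```

Emit:
jog_arm --pt "0 0.4 0" --yaw '[0]' --grip '[7.8]'

```text
time: 5.15
tool_pos: [0.4365, -0.1277, 0.0508]
ee_rot: [-3.1, 0.016, 1.703]
contact_force: [0.1, -0.3, 0.1]
finger_gap: 0.0782
```

Emit:
jog_arm --pt "0 0.4 0" --yaw '[0]' --grip '[7.8]'

```text
time: 5.23
tool_pos: [0.4373, -0.1276, 0.0504]
ee_rot: [-3.091, 0.016, 1.703]
contact_force: [-8.1, -0.8, 6.5]
finger_gap: 0.0779
```

Emit:
jog_arm --pt "0 0.4 0" --yaw '[0]' --grip '[7.8]'

```text
time: 5.32
tool_pos: [0.4371, -0.1277, 0.0498]
ee_rot: [-3.081, 0.016, 1.702]
contact_force: [-5.9, -0.1, 5.0]
finger_gap: 0.0783
```

Emit:
jog_arm --pt "0 0.4 0" --yaw '[0]' --grip '[7.8]'

```text
time: 5.4
tool_pos: [0.437, -0.1277, 0.0493]
ee_rot: [-3.071, 0.016, 1.701]
contact_force: [-5.6, -0.2, 3.4]
finger_gap: 0.0779
```

```bash
python3 -c "
from h import *
snap('wrist','w4');s=snap('scene','s4'); im=cv2.cvtColor(s['img'],cv2.COLOR_RGB2BGR)
cv2.imwrite('pics/s4c.png',cv2.resize(im[150:300,250:420],None,fx=4.5,fy=4,interpolation=cv2.INTER_CUBIC))"; python3 pads.py w4
```

```text
px 263 304 [ 429.3 -127.2] [64.  55.7] 7.7
px 325 68 [439.7 -34. ] [62.4 42.6] 8.4
```

View pics/s4c.png

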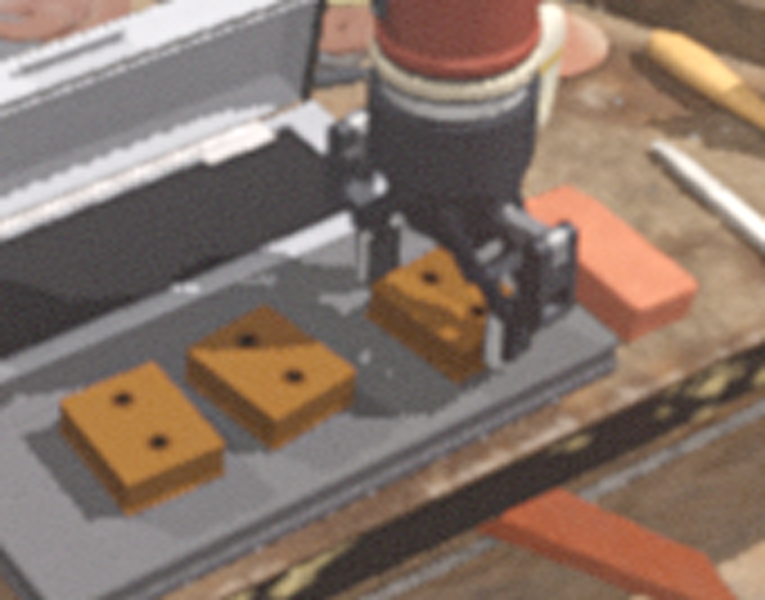

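View pics/w4.png

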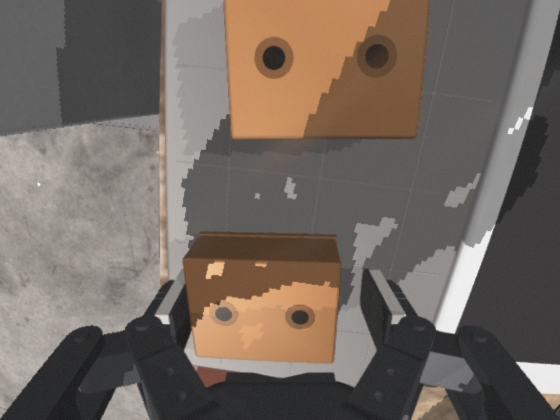

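Emit:
jog_arm --pt "0 -0.4 0" --pt "0 -0.3 0.1" --pt "0 0 0.2" --pt "0 0 0.2" --pt "0 0 0.2" --yaw '[0,0,0,0,0]' --grip '[7.8,7.8,7.8,7.8,7.8]'

```text
time: 5.92
tool_pos: [0.4295, -0.1287, 0.0474]
ee_rot: [-3.073, 0.019, 1.702]
contact_force: [-6.0, 1.0, 22.6]
finger_gap: 0.078
```

Emit:
jog_arm --pt "0 0 0.3" --pt "0 0 0.3" --yaw '[0,0]' --grip '[7.8,7.8]'

```text
time: 6.08
tool_pos: [0.4295, -0.1287, 0.0471]
ee_rot: [-3.077, 0.024, 1.703]
contact_force: [-9.3, 1.0, 33.1]
finger_gap: 0.0778
```

Emit:
jog_arm --pt "0 0 0.3" --pt "0 0 0.3" --yaw '[0,0]' --grip '[7.8,7.8]'

```text
time: 6.25
tool_pos: [0.4294, -0.1287, 0.0469]
ee_rot: [-3.081, 0.029, 1.705]
contact_force: [-7.8, 2.3, 29.1]
finger_gap: 0.078
```

Pad C resists pushes in both directions. It held still under 5–8 N forward and needed 3–5.5 N while partly unloaded, so it looks rough; B and A will give a comparison. Next I'll lift clear and go to B.

Emit:
jog_arm --pt "0 0 -0.8" --pt "0 0 -2.0" --pt "1.5 0 -2.0" --pt "3.0 0 0" --pt "3.0 0 0" --yaw '[0,0,0,0,0]' --grip '[7.8,7.8,8.5,8.5,8.5]'

```text
time: 6.67
tool_pos: [0.4266, -0.0572, 0.0967]
ee_rot: [-3.092, 0.035, 1.69]
contact_force: [0.3, 1.0, 0.0]
finger_gap: 0.0848
```

```bash
python3 plan.py 440 -29 90 1.716 8.5 5 20
```

```text
t 6.67 tcp [426.6 -57.2  96.7] yaw 1.690 rp [-3.092  0.035] F [0.3 1.  0. ] gap 84.8 q7 -0.22
{"translation": [[1.66, 1.04, 0.42], [0.97, 0.65, 0.25]], "yaw": [-0.026, -0.0], "grip": [8.5, 8.5]}
```

Emit:
jog_arm --pt "1.6 1.0 0.2" --pt "0.3 0.6 0.2" --pt "0 0 0" --yaw '[-0.026,0,0]' --grip '[8.5,8.5,8.5]'

```text
time: 6.92
tool_pos: [0.442, -0.0289, 0.0924]
ee_rot: [-3.098, 0.03, 1.727]
contact_force: [0.7, -0.1, -0.4]
finger_gap: 0.085
```

```bash
python3 plan.py 440 -29 65 1.716 8.5 5 15
```

```text
t 6.92 tcp [442.  -28.9  92.4] yaw 1.727 rp [-3.098  0.03 ] F [ 0.7 -0.1 -0.4] gap 85.0 q7 -0.25
{"translation": [[0.01, -0.11, 1.5], [0.01, -0.09, 1.25]], "yaw": [0.011, -0.0], "grip": [8.5, 8.5]}
```

Emit:
jog_arm --pt "0 0 1.5" --pt "0 0 1.3" --pt "0 0 0.8" --pt "0 0 0.4" --pt "0 0 0" --yaw '[0.011,0,0,0,0]' --grip '[8.5,8.5,8.5,8.5,8.5]'

```text
time: 7.33
tool_pos: [0.4425, -0.0352, 0.0506]
ee_rot: [-3.101, 0.033, 1.708]
contact_force: [0.4, 0.2, -0.7]
finger_gap: 0.085
```

```bash
python3 plan.py 440 -29 50 1.716 8.5 5 15; python3 -c "
from h import *
snap('wrist','w5')";python3 pads.py w5
```

```text
t 7.33 tcp [442.5 -35.2  50.6] yaw 1.708 rp [-3.101  0.033] F [ 0.4  0.2 -0.7] gap 85.0 q7 -0.30
{"translation": [[0.65, -0.17, 0.06]], "yaw": [-0.008], "grip": [8.5]}
px 274 289 [438.9 -27.4] [62.6 54.5] 8.2
px 291 111 [435.8  42.6] [50.4 62.5] 89.1
```

View pics/w5.png

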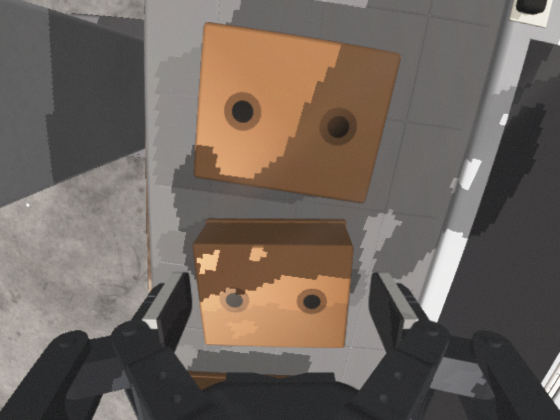

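Emit:
jog_arm --pt "0.6 -0.4 0" --pt "0.1 -0.4 0" --pt "0 -0.3 0" --pt "0 -0.3 0" --yaw '[0,0,0,0]' --grip '[8.5,8.5,8.5,8.5]'

```text
time: 7.72
tool_pos: [0.428, -0.0304, 0.0524]
ee_rot: [-3.105, 0.034, 1.706]
contact_force: [2.0, 0.2, 0.5]
finger_gap: 0.0851
```

Emit:
jog_arm --pt "0 -0.3 0" --yaw '[0]' --grip '[8.5]'

```text
time: 7.8
tool_pos: [0.4254, -0.0307, 0.0529]
ee_rot: [-3.107, 0.034, 1.706]
contact_force: [2.7, 0.8, -1.3]
finger_gap: 0.0849
```

Emit:
jog_arm --pt "0 -0.3 0" --yaw '[0]' --grip '[8.5]'

```text
time: 7.88
tool_pos: [0.4228, -0.0309, 0.0533]
ee_rot: [-3.109, 0.033, 1.707]
contact_force: [0.6, 0.0, -0.0]
finger_gap: 0.0853
```

Emit:
jog_arm --pt "0 -0.3 0" --yaw '[0]' --grip '[8.5]'

```text
time: 7.97
tool_pos: [0.4202, -0.0313, 0.0537]
ee_rot: [-3.11, 0.033, 1.707]
contact_force: [1.1, 0.2, -1.2]
finger_gap: 0.0849
```

Emit:
jog_arm --pt "0 -0.3 0" --yaw '[0]' --grip '[8.5]'

```text
time: 8.05
tool_pos: [0.4174, -0.0316, 0.054]
ee_rot: [-3.112, 0.033, 1.707]
contact_force: [1.1, 0.1, -1.0]
finger_gap: 0.085
```

Emit:
jog_arm --pt "0 0.8 0" --pt "-0.1 0.8 0" --pt "-0.1 0.5 0" --pt "-0.1 0.5 0" --pt "-0.1 0.6 0" --yaw '[0,0,0,0,0]' --grip '[8.5,8.5,8.5,8.5,8.5]'

```text
time: 8.47
tool_pos: [0.447, -0.0322, 0.0527]
ee_rot: [-3.101, 0.035, 1.706]
contact_force: [-1.7, 0.3, 1.3]
finger_gap: 0.0851
```

Emit:
jog_arm --pt "-0.1 0.6 0" --yaw '[0]' --grip '[8.5]'

```text
time: 8.55
tool_pos: [0.4529, -0.0325, 0.0523]
ee_rot: [-3.098, 0.035, 1.706]
contact_force: [-1.5, -0.0, 2.3]
finger_gap: 0.0849
```

Emit:
jog_arm --pt "-0.1 0.6 0" --yaw '[0]' --grip '[8.5]'

```text
time: 8.63
tool_pos: [0.459, -0.0329, 0.0519]
ee_rot: [-3.097, 0.035, 1.706]
contact_force: [-1.6, 0.3, 1.3]
finger_gap: 0.0851
```

Emit:
jog_arm --pt "-0.1 0.6 0" --yaw '[0]' --grip '[8.5]'

```text
time: 8.72
tool_pos: [0.4654, -0.0332, 0.0516]
ee_rot: [-3.096, 0.035, 1.706]
contact_force: [-0.8, 0.6, 1.0]
finger_gap: 0.085
```

```bash
python3 plan.py 490 -29 50 1.716 8.5 5 15; python3 -c "
from h import *
snap('wrist','w6')";python3 pads.py w6
```

```text
t 8.72 tcp [465.4 -33.2  51.6] yaw 1.706 rp [-3.096  0.035] F [-0.8  0.6  1. ] gap 85.0 q7 -0.29
{"translation": [[0.05, 1.5, 0.09], [0.02, 1.0, 0.06]], "yaw": [-0.01, -0.0], "grip": [8.5, 8.5]}
px 254 294 [453.4 -29.5] [63.6 54.8] 8.9
px 224 108 [436.   42.5] [50.6 62.6] 89.1
```

B glides at about 1–1.6 N in both directions, so it's finished. Pushing it on to the plate's rear.

Emit:
jog_arm --pt "-0.1 0.7 0" --pt "-0.1 0.7 0" --pt "-0.1 0.7 0" --pt "-0.1 0.7 0" --pt "-0.1 0.6 0" --yaw '[0,0,0,0,0]' --grip '[8.5,8.5,8.5,8.5,8.5]'

```text
time: 9.18
tool_pos: [0.5037, -0.0338, 0.05]
ee_rot: [-3.096, 0.035, 1.706]
contact_force: [-1.1, -0.2, 1.8]
finger_gap: 0.0853
```

Emit:
jog_arm --pt "0 0.4 0" --pt "0 -0.4 -0.2" --pt "0 -0.3 -1.5" --pt "0 0 -3" --pt "0 0 -1" --yaw '[0,0,0,0,0]' --grip '[8.5,8.5,8.5,8.5,8.5]'

```text
time: 9.6
tool_pos: [0.5061, -0.0315, 0.1065]
ee_rot: [-3.099, 0.033, 1.706]
contact_force: [0.3, 0.1, -0.2]
finger_gap: 0.0848
```

```bash
python3 plan.py 438 43 100 1.58 8.5 8 20; python3 -c "
from h import *
snap('wrist','w7')";python3 pads.py w7
```

```text
t 9.60 tcp [506.1 -31.5 106.5] yaw 1.706 rp [-3.099  0.033] F [ 0.3  0.1 -0.2] gap 84.8 q7 -0.21
{"translation": [[1.64, -1.14, 0.13], [1.49, -1.32, 0.13], [1.48, -1.33, 0.13], [1.48, -1.33, 0.13], [1.48, -1.33, 0.13], [0.08, -0.08, 0.01]], "yaw": [0.12, 0.006, -0.0, -0.0, -0.0, -0.0], "grip": [8.5, 8.5, 8.5, 8.5, 8.5, 8.5]}
px 193 351 [ 453.2 -122.9] [21.5 58.2] 7.0
px 273 244 [499.4 -30.1] [62.1 54.2] 7.6
px 169 98 [436.9  42.5] [51.  64.5] 89.2
```

Emit:
jog_arm --pt "1.6 -1.1 0.1" --pt "1.5 -1.3 0.1" --pt "1.5 -1.3 0.1" --pt "1.4 -1.3 0.1" --pt "1.0 -1.0 0.1" --yaw '[0.12,0.02,0,0,0]' --grip '[8.5,8.5,8.5,8.5,8.5]'

```text
time: 10.07
tool_pos: [0.447, 0.0352, 0.1012]
ee_rot: [-3.118, 0.04, 1.548]
contact_force: [0.4, 0.6, -0.5]
finger_gap: 0.0849
```

```bash
python3 plan.py 438 43 65 1.56 8.5 8 15
```

```text
t 10.07 tcp [447.   35.2 101.2] yaw 1.548 rp [-3.118  0.04 ] F [ 0.4  0.6 -0.5] gap 84.9 q7 -0.50
{"translation": [[0.3, -0.36, 1.42], [0.3, -0.36, 1.42], [0.16, -0.19, 0.77]], "yaw": [-0.012, -0.0, -0.0], "grip": [8.5, 8.5, 8.5]}
```

Emit:
jog_arm --pt "0.5 -0.5 0.8" --pt "0.4 -0.3 1.4" --pt "0.3 0 1.4" --pt "0.1 0 0.8" --pt "0 0 0.3" --yaw '[-0.012,0,0,0,0]' --grip '[8.5,8.5,8.5,8.5,8.5]'

```text
time: 10.48
tool_pos: [0.435, 0.0513, 0.0516]
ee_rot: [-3.119, 0.036, 1.569]
contact_force: [0.2, -0.2, -0.8]
finger_gap: 0.0849
```

```bash
python3 plan.py 438 43 52 1.56 8.5 8 15;python3 -c "
from h import *
snap('wrist','w8')";python3 pads.py w8
```

```text
t 10.48 tcp [435.   51.3  51.6] yaw 1.569 rp [-3.119  0.036] F [ 0.2 -0.2 -0.8] gap 84.9 q7 -0.57
{"translation": [[-0.83, 0.3, -0.04]], "yaw": [0.009], "grip": [8.5]}
px 444 406 [519.6  -8.3] [22.4 19.7] 86.7
px 281 316 [435.8  45.4] [55.8 62.5] 88.9
```

View pics/w8.png

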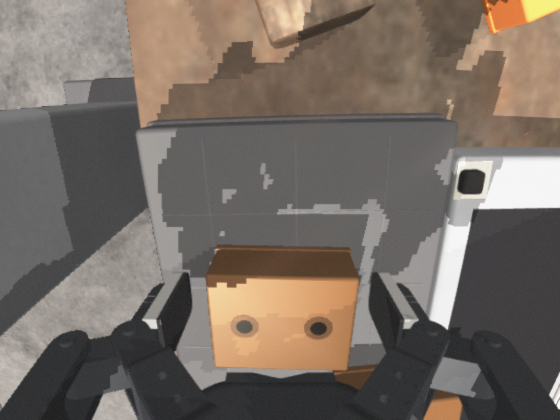

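Emit:
jog_arm --pt "-0.5 -0.3 0" --pt "-0.3 -0.3 0" --pt "0 -0.2 0" --pt "0 -0.3 0" --yaw '[0,0,0,0]' --grip '[8.5,8.5,8.5,8.5]'

```text
time: 10.87
tool_pos: [0.4243, 0.0417, 0.0523]
ee_rot: [-3.121, 0.036, 1.567]
contact_force: [1.3, -0.3, -0.5]
finger_gap: 0.0849
```

Emit:
jog_arm --pt "0 -0.3 0" --yaw '[0]' --grip '[8.5]'

```text
time: 10.95
tool_pos: [0.422, 0.0415, 0.0528]
ee_rot: [-3.124, 0.035, 1.566]
contact_force: [1.4, 0.5, 0.0]
finger_gap: 0.0853
```

Emit:
jog_arm --pt "0 -0.3 0" --yaw '[0]' --grip '[8.5]'

```text
time: 11.03
tool_pos: [0.4195, 0.0415, 0.0533]
ee_rot: [-3.126, 0.034, 1.565]
contact_force: [0.6, 1.0, -1.5]
finger_gap: 0.0853
```

Emit:
jog_arm --pt "0 -0.3 0" --yaw '[0]' --grip '[8.5]'

```text
time: 11.12
tool_pos: [0.4169, 0.0415, 0.0536]
ee_rot: [-3.128, 0.034, 1.565]
contact_force: [0.8, 0.4, -0.1]
finger_gap: 0.0849
```

A also drags only about 1 N. I'll push it forward and keep reading the force.

Emit:
jog_arm --pt "0 0.8 0" --pt "0 0.8 0" --pt "0 0.5 0" --pt "0 0.6 0" --pt "0 0.6 0" --yaw '[0,0,0,0,0]' --grip '[8.5,8.5,8.5,8.5,8.5]'

```text
time: 11.53
tool_pos: [0.448, 0.0409, 0.0532]
ee_rot: [-3.119, 0.037, 1.567]
contact_force: [-1.8, 0.2, 1.1]
finger_gap: 0.0854
```

Emit:
jog_arm --pt "0 0.6 0" --yaw '[0]' --grip '[8.5]'

```text
time: 11.62
tool_pos: [0.4539, 0.0407, 0.0529]
ee_rot: [-3.117, 0.037, 1.566]
contact_force: [-1.6, 0.1, 1.4]
finger_gap: 0.0849
```

Emit:
jog_arm --pt "0 0.6 0" --yaw '[0]' --grip '[8.5]'

```text
time: 11.7
tool_pos: [0.4601, 0.0406, 0.0526]
ee_rot: [-3.116, 0.037, 1.566]
contact_force: [-2.7, 0.2, 0.5]
finger_gap: 0.0854
```

```bash
python3 plan.py 490 43 52 1.56 8.5 8 15;python3 -c "
from h import *
snap('wrist','w9')";python3 pads.py w9
```

```text
t 11.70 tcp [460.1  40.6  52.6] yaw 1.566 rp [-3.116  0.037] F [-2.7  0.2  0.5] gap 85.4 q7 -0.53
{"translation": [[0.13, 1.49, 0.03], [0.14, 1.49, 0.03]], "yaw": [0.006, -0.0], "grip": [8.5, 8.5]}
px 354 379 [4.943e+02 4.000e-01] [11.8 14.5] 66.0
px 254 296 [448.9  44.1] [55.1 63.4] 90.0
```

A moves at about 1.7 N, so it's finished. Continuing to the plate's rear, then lifting.

Emit:
jog_arm --pt "0.1 0.7 0" --pt "0 0.7 0" --pt "0 0.7 0" --pt "0 0.7 0" --pt "0 0.7 0" --yaw '[0,0,0,0,0]' --grip '[8.5,8.5,8.5,8.5,8.5]'

```text
time: 12.17
tool_pos: [0.4984, 0.0412, 0.0514]
ee_rot: [-3.115, 0.038, 1.566]
contact_force: [-1.7, 0.1, 1.0]
finger_gap: 0.0847
```

Emit:
jog_arm --pt "0 0.6 0" --pt "0 -0.5 -0.3" --pt "0 -0.5 -2" --pt "0 -1 -3" --pt "0 -1.5 -2" --yaw '[0,0,0,0.12,0.12]' --grip '[8.5,8.5,8.5,8.5,6]'

```text
time: 12.58
tool_pos: [0.4767, 0.0453, 0.1235]
ee_rot: [-3.128, 0.04, 1.315]
contact_force: [1.1, 0.1, -0.2]
finger_gap: 0.0751
```

```bash
python3 plan.py 440 45 120 0.02 2.0 15 10;python3 -c "
from h import *
snap('wrist','w10')";python3 pads.py w10
```

```text
t 12.58 tcp [476.7  45.3 123.5] yaw 1.315 rp [-3.128  0.04 ] F [ 1.1  0.1 -0.2] gap 75.1 q7 -0.64
{"translation": [[-0.26, -0.96, 0.1], [-0.37, -0.92, 0.1], [-0.48, -0.87, 0.1], [-0.4, -0.55, 0.07], [0.0, 0.0, -0.0], [0.0, 0.0, -0.0], [0.0, 0.0, -0.0], [0.0, 0.0, -0.0], [0.0, 0.0, -0.0], [0.0, 0.0, -0.0], [0.0, 0.0, -0.0]], "yaw": [0.12, 0.12, 0.12, 0.12, 0.12, 0.12, 0.12, 0.12, 0.12, 0.12, 0.095], "grip": [2.0, 2.0, 2.0, 2.0, 2.0, 2.0, 2.0, 2.0, 2.0, 2.0, 2.0]}
px 328 321 [494.8 -29.5] [54.  56.9] 7.6
px 314 229 [497.6  43.5] [53.5 62.8] 89.5
```

Emit:
jog_arm --pt "-0.3 -0.9 0" --pt "-0.4 -0.9 0" --pt "-0.4 -0.7 0" --pt "0 0 0" --pt "0 0 0" --yaw '[0.12,0.12,0.12,0.12,0.12]' --grip '[2,2,2,2,2]'

```text
time: 13.05
tool_pos: [0.4479, 0.0463, 0.1313]
ee_rot: [3.123, 0.026, 0.694]
contact_force: [0.8, -0.2, 0.4]
finger_gap: 0.0196
```

Emit:
jog_arm --pt "0 0 0" --pt "0 0 0" --pt "0 0 0" --pt "0 0 0" --pt "0 0 0" --yaw '[0.12,0.12,0.12,0.12,0.12]' --grip '[2,2,2,2,2]'

```text
time: 13.47
tool_pos: [0.4493, 0.0471, 0.1328]
ee_rot: [3.111, 0.002, 0.07]
contact_force: [0.1, 0.3, 0.7]
finger_gap: 0.0203
```

```bash
python3 plan.py 442 43.5 90 0.02 2.0 15 20
```

```text
t 13.47 tcp [449.3  47.1 132.8] yaw 0.070 rp [3.111e+00 2.000e-03] F [0.1 0.3 0.7] gap 20.3 q7 -1.54
{"translation": [[-0.35, 0.14, 1.96], [-0.34, 0.16, 1.96], [-0.06, 0.03, 0.35]], "yaw": [0.05, -0.0, -0.0], "grip": [2.0, 2.0, 2.0]}
```

Emit:
jog_arm --pt "-0.4 0.2 2.0" --pt "-0.2 0.1 2.0" --pt "0 0.0 1.8" --pt "0 0 0.8" --pt "0 0 0.2" --yaw '[0.05,0,0,0,0]' --grip '[2,2,2,2,2]'

```text
time: 13.88
tool_pos: [0.4481, 0.0434, 0.0652]
ee_rot: [3.112, -0.015, 0.019]
contact_force: [1.1, -0.3, 0.4]
finger_gap: 0.0198
```

```bash
python3 plan.py 454 43.5 60 0.02 2.0 15 20; python3 -c "
from h import *
s=snap('wrist','w11')";python3 pads.py w11
```

```text
t 13.88 tcp [448.1  43.4  65.2] yaw 0.019 rp [ 3.112 -0.015] F [ 1.1 -0.3  0.4] gap 19.8 q7 -1.55
{"translation": [[0.59, 0.0, 0.52]], "yaw": [-0.001], "grip": [2.0]}
px 550 324 [427.1 -99.2] [70.1 16.2] 20.4
px 284 182 [498.1  41.8] [50.5 62.4] 89.6
px 451 180 [499.8 -30.2] [63.4 53.8] 7.4
```

View pics/w11.png

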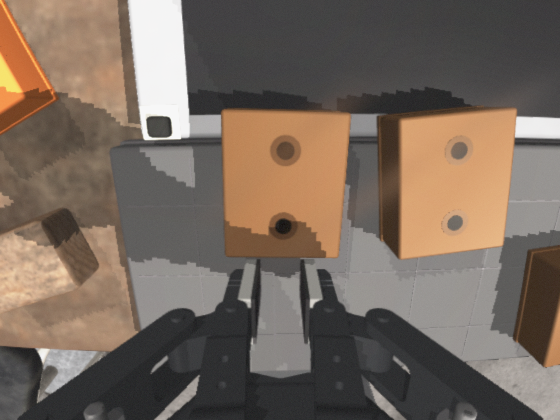

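The two-finger pusher is squarely in front of A, whose edge is at wrist px about (284,257). Pushing in.

Emit:
jog_arm --pt "0.1 0 0.4" --pt "0.6 0 0.1" --pt "0.6 0 0" --pt "0.6 0 0" --pt "0.6 0 0" --yaw '[0,0,0,0,0]' --grip '[2,2,2,2,2]'

```text
time: 14.35
tool_pos: [0.4734, 0.044, 0.0622]
ee_rot: [3.113, -0.012, 0.02]
contact_force: [-1.6, 0.1, 1.3]
finger_gap: 0.02
```

Emit:
jog_arm --pt "0.7 0 0" --pt "0.7 0 0" --pt "0.7 0 0" --pt "0.7 0 0" --yaw '[0,0,0,0]' --grip '[2,2,2,2]'

```text
time: 14.68
tool_pos: [0.505, 0.0447, 0.0634]
ee_rot: [3.113, -0.013, 0.021]
contact_force: [-1.1, 0.1, -1.6]
finger_gap: 0.02
```

```bash
python3 plan.py 526 43.5 61 0.02 2.0 15 7; python3 -c "
from h import *
s=snap('wrist','w12')";python3 pads.py w12 0.055
```

```text
t 14.68 tcp [505.   44.7  63.4] yaw 0.021 rp [ 3.113 -0.013] F [-1.1  0.1 -1.6] gap 20.0 q7 -1.54
{"translation": [[0.69, 0.06, 0.08], [0.69, 0.05, 0.08], [0.69, 0.05, 0.08]], "yaw": [0.001, -0.0, -0.0], "grip": [2.0, 2.0, 2.0]}
px 541 382 [ 433.9 -110.2] [72.4 30. ] 22.3
px 439 285 [500.8 -31.1] [68.7 54.9] 7.4
px 281 197 [548.   44.1] [63.4 50. ] 1.0
```

View pics/w12.png

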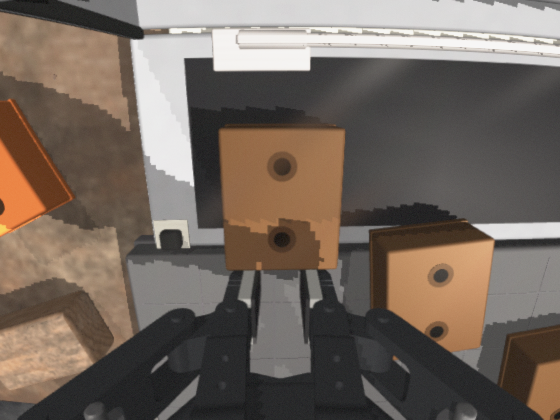

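Emit:
jog_arm --pt "0.7 0 0.1" --pt "0.7 0 0.1" --pt "0.6 0 0" --pt "0.2 0 0" --yaw '[0,0,0,0]' --grip '[2,2,2,2]'

```text
time: 15.07
tool_pos: [0.5315, 0.0452, 0.0619]
ee_rot: [3.113, -0.017, 0.021]
contact_force: [-1.6, 0.2, 1.2]
finger_gap: 0.0204
```

```bash
python3 plan.py 526 43.5 61 0.02 2.0 15 7; python3 -c "
from h import *
s=snap('wrist','w13')";python3 pads.py w13 0.054
```

```text
t 15.07 tcp [531.5  45.2  61.9] yaw 0.021 rp [ 3.113 -0.017] F [-1.6  0.2  1.2] gap 20.4 q7 -1.54
{"translation": [[-0.56, 0.16, 0.09]], "yaw": [0.001], "grip": [2.0]}
px 541 397 [ 456.3 -118.1] [56.6 26.2] 51.0
px 441 313 [520.8 -39.1] [77.6 37.3] 56.2
px 281 206 [571.4  44.5] [57.5 50.3] 1.1
```

View pics/w13.png

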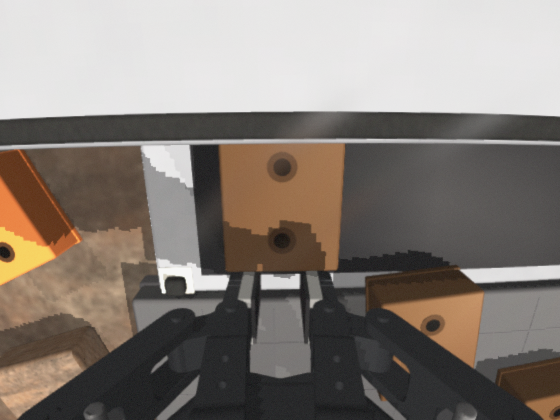

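Emit:
jog_arm --pt "-2.0 0 0" --pt "-3.0 0 0" --pt "-2.5 0.5 0" --pt "-0.8 2.0 0" --pt "0 2.5 0" --yaw '[0,0,0,0,0]' --grip '[2,2,2,2,2]'

```text
time: 15.53
tool_pos: [0.4526, -0.0008, 0.0616]
ee_rot: [3.117, -0.03, 0.033]
contact_force: [0.9, -1.1, -0.6]
finger_gap: 0.02
```

```bash
python3 plan.py 446 -31 61 0.02 2.0 15 20
```

```text
t 15.53 tcp [452.6  -0.8  61.6] yaw 0.033 rp [ 3.117 -0.03 ] F [ 0.9 -1.1 -0.6] gap 20.0 q7 -1.46
{"translation": [[-0.49, 1.94, 0.04], [-0.26, 1.07, 0.02]], "yaw": [0.013, -0.0], "grip": [2.0, 2.0]}
```

Emit:
jog_arm --pt "-0.8 1.5 0" --pt "-0.2 0.9 0" --pt "0 0 0" --yaw '[0.013,0,0]' --grip '[2,2,2]'

```text
time: 15.78
tool_pos: [0.4441, -0.0313, 0.0629]
ee_rot: [3.114, -0.035, 0.012]
contact_force: [-0.3, 0.2, -0.1]
finger_gap: 0.0199
```

```bash
python3 plan.py 446 -31 61 0.02 2.0 15 20; python3 -c "
from h import *
s=snap('wrist','w14');s=snap('top','t14')";python3 pads.py w14; python3 pads.py t14 .054
```

```text
t 15.78 tcp [444.1 -31.3  62.9] yaw 0.012 rp [ 3.114 -0.035] F [-0.3  0.2 -0.1] gap 19.9 q7 -1.42
{"translation": [[0.19, -0.02, 0.19]], "yaw": [-0.008], "grip": [2.0]}
px 476 303 [ 432.1 -126.9] [68.  55.3] 7.9
px 281 169 [500.  -32.2] [62.5 50.6] 7.6
px 85 32 [553.5  41.2] [51.8 24.2] 88.8
px 343 252 [ 431.4 -127.7] [62.9 54. ] 7.5
px 261 185 [575.7  46.2] [62.7 50. ] 1.0
```

View pics/w14.png

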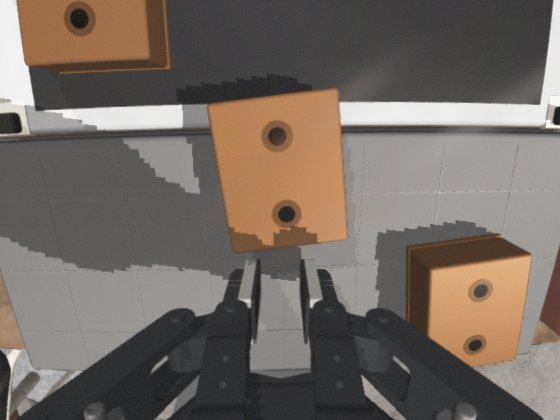

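View pics/t14.png

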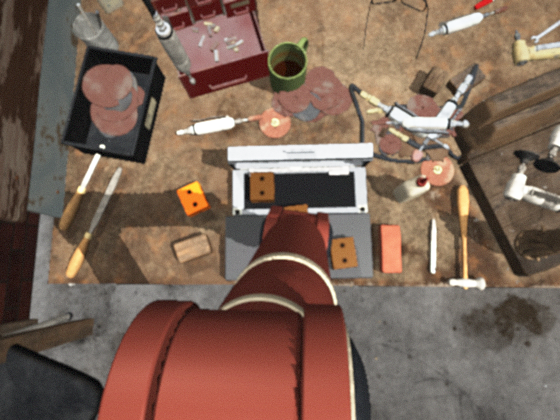

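B is centred ahead of the pusher at (281,169). A sits at x≈575.7, about 6 mm too deep, so I'll mend that after B. Pushing B.

Emit:
jog_arm --pt "0.6 0 0.2" --pt "0.6 0 0" --pt "0.6 0 0" --pt "0.6 0 0" --pt "0.6 0 0" --yaw '[0,0,0,0,0]' --grip '[2,2,2,2,2]'

```text
time: 16.3
tool_pos: [0.4751, -0.0237, 0.0609]
ee_rot: [3.119, -0.029, 0.022]
contact_force: [-2.1, 0.2, 1.3]
finger_gap: 0.0202
```

Emit:
jog_arm --pt "0.7 0 0" --pt "0.7 0 0" --pt "0.7 0 0" --pt "0.7 0 0" --yaw '[0,0,0,0]' --grip '[2,2,2,2]'

```text
time: 16.63
tool_pos: [0.5061, -0.0219, 0.0613]
ee_rot: [3.119, -0.028, 0.024]
contact_force: [-0.3, 0.4, -0.7]
finger_gap: 0.0197
```

```bash
python3 plan.py 522 -30 61 0.02 2.0 15 7; python3 -c "
from h import *
s=snap('wrist','w15')";python3 pads.py w15 0.055
```

```text
t 16.63 tcp [506.1 -21.9  61.3] yaw 0.024 rp [ 3.119 -0.028] F [-0.3  0.4 -0.7] gap 19.7 q7 -1.44
{"translation": [[0.62, 0.33, 0.01], [0.62, 0.33, 0.01], [0.33, 0.18, 0.01]], "yaw": [0.004, -0.0, -0.0], "grip": [2.0, 2.0, 2.0]}
px 495 368 [ 461.1 -141.1] [46.5 17.4] 53.7
px 300 198 [549.6 -30.3] [63.3 50.5] 1.2
px 119 134 [575.4  42.6] [61.7 52.6] 0.9
```

View pics/w15.png

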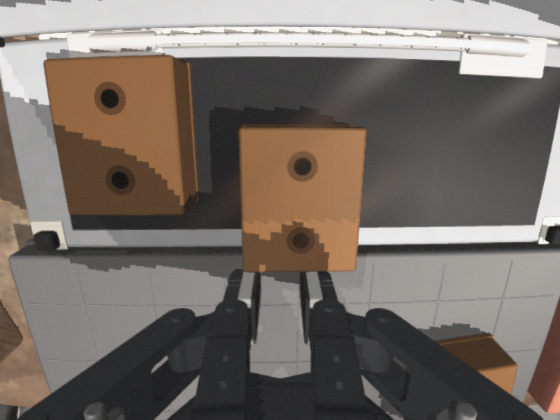

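Emit:
jog_arm --pt "0.6 0.2 0" --pt "0.5 0.1 0" --pt "0.1 0 0" --pt "0 0 0" --yaw '[0,0,0,0]' --grip '[2,2,2,2]'

```text
time: 17.02
tool_pos: [0.5224, -0.0247, 0.0619]
ee_rot: [3.119, -0.032, 0.025]
contact_force: [-1.4, 0.6, 0.5]
finger_gap: 0.0199
```

```bash
python3 plan.py 522 -30 61 0.02 2.0 15 7; python3 -c "
from h import *
s=snap('wrist','w16')";python3 pads.py w16 0.054
```

```text
t 17.02 tcp [522.4 -24.7  61.9] yaw 0.025 rp [ 3.119 -0.032] F [-1.4  0.6  0.5] gap 19.9 q7 -1.43
{"translation": [[-0.05, 0.53, 0.09]], "yaw": [0.005], "grip": [2.0]}
px 299 197 [565.5 -32.5] [63.7 50.8] 1.3
px 118 173 [575.2  42.9] [62.6 53.2] 1.2
```

Run:
```python
from h import *
s=load('w15')
H,W=s['z_map'].shape
uu,vv=np.meshgrid(np.arange(W),np.arange(H)); o,d=rays(s,np.c_[uu.ravel(),vv.ravel()]); P=(o+d*s['z_map'].reshape(-1,1)).reshape(H,W,3)*1000
for u in (220,400):
    for v in list(range(20,70,3))+list(range(220,262,3)): print(u,v,P[v,u].round(0),s['img'][v,u])
```

```text
220 20 [624.   5.  32.] [224 223 223]
220 23 [623.   5.  32.] [212 211 209]
220 26 [623.   5.  29.] [194 191 182]
220 29 [625.   8.  14.] [247 246 244]
220 32 [621.   6.  25.] [176 172 162]
220 35 [618.   5.  31.] [243 240 237]
220 38 [617.   5.  31.] [245 243 241]
220 41 [616.   5.  32.] [244 242 239]
220 44 [615.   6.  29.] [230 224 219]
220 47 [614.   6.  26.] [195 191 191]
220 50 [613.   6.  26.] [219 217 217]
220 53 [612.   6.  27.] [218 217 217]
220 56 [611.   6.  26.] [175 174 175]
220 59 [609.   6.  27.] [61 61 62]
220 62 [608.   6.  28.] [61 59 61]
220 65 [607.   6.  27.] [61 62 61]
220 68 [605.   6.  27.] [61 60 60]
220 220 [533.   8.  28.] [51 48 47]
220 223 [531.   8.  27.] [44 39 37]
220 226 [530.   8.  28.] [41 39 40]
220 229 [528.   8.  26.] [101 100  99]
220 232 [527.   8.  28.] [132 131 129]
220 235 [525.   8.  28.] [131 130 129]
220 238 [523.   8.  26.] [129 131 130]
220 241 [521.   8.  27.] [132 130 130]
220 244 [520.   8.  28.] [122 123 123]
220 247 [515.  10.  20.] [49 46 47]
220 250 [514.   9.  22.] [46 43 46]
220 253 [514.   9.  27.] [50 51 50]
220 256 [514.   
[... 523 characters left out ...]
. -76.  27.] [221 220 219]
400 59 [612. -76.  28.] [113 110 107]
400 62 [611. -76.  27.] [97 94 92]
400 65 [609. -76.  27.] [90 87 85]
400 68 [608. -77.  27.] [87 83 83]
400 220 [534. -86.  27.] [88 85 85]
400 223 [533. -86.  27.] [87 84 84]
400 226 [531. -86.  28.] [100  97  97]
400 229 [529. -87.  26.] [233 233 232]
400 232 [528. -86.  28.] [234 233 233]
400 235 [526. -87.  27.] [234 234 234]
400 238 [524. -87.  27.] [234 234 235]
400 241 [523. -87.  28.] [233 233 233]
400 244 [517. -92.  17.] [127 127 126]
400 247 [517. -90.  22.] [44 42 43]
400 250 [516. -89.  24.] [48 49 49]
400 253 [516. -88.  28.] [87 85 84]
400 256 [515. -87.  30.] [141 138 134]
400 259 [513. -88.  30.] [158 155 150]
```

View pics/w16.png

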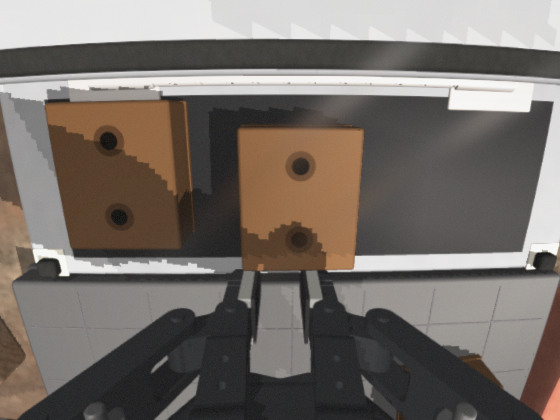

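Run:
```python
from h import *
s=load('w16'); im=cv2.cvtColor(s['img'],cv2.COLOR_RGB2HSV)
def edge(u,v0,v1,f):
    for v in range(v0,v1):
        if f(v): return v
for u in (60,80,100,120,140,160,180):
    v=edge(u,85,140,lambda v: im[v,u,1]>110); print('padA rear',u,v,onplane(s,[(u,v-.5)],.054)[0].round(4))
for u in (205,230,260,300,340,400,430):
    v=edge(u,88,130,lambda v: s['img'][v,u].mean()<130); v2=edge(u,230,290,lambda v: s['img'][v,u].mean()>95)
    print('mat rear',u,v,(onplane(s,[(u,v-.5)],.027)[0]*1000).round(1), 'front', v2, None if v2 is None else (onplane(s,[(u,v2-.5)],.027)[0]*1000).round(1))
```

```text
padA rear 60 102 [0.6062 0.0629 0.054 ]
padA rear 80 102 [0.6061 0.0547 0.054 ]
padA rear 100 102 [0.606  0.0466 0.054 ]
padA rear 120 101 [0.6064 0.0385 0.054 ]
padA rear 140 101 [0.6064 0.0306 0.054 ]
padA rear 160 100 [0.6068 0.0227 0.054 ]
padA rear 180 101 [0.6064 0.015  0.054 ]
mat rear 205 95 [610.2  10.7  27. ] front 258 [527.7  14.2  27. ]
mat rear 230 95 [610.4  -0.9  27. ] front 257 [528.5   0.8  27. ]
mat rear 260 95 [610.7 -14.8  27. ] front 230 [544.1 -15.2  27. ]
mat rear 300 95 [611.1 -33.4  27. ] front 271 [520.6 -37.1  27. ]
mat rear 340 95 [611.7 -52.1  27. ] front 230 [544.7 -57.1  27. ]
mat rear 400 96 [612.4 -80.8  27. ] front 254 [531.2 -91.4  27. ]
mat rear 430 97 [612.6 -95.6  27. ] front 253 [ 531.9 -108.3   27. ]
```

A's rear edge is 4 mm inside the room and B is centred. C stays on the plate, well clear of the keeper. Next I'll back off, rise with closed fingers, and go over behind the cover.

Emit:
jog_arm --pt "-1.0 0 0" --pt "-0.8 0 -2" --pt "0 0 -3.5" --pt "0 0 -3.5" --pt "0 0 -3.5" --yaw '[0,0,0,0,0]' --grip '[2,0,0,0,0]'

```text
time: 17.48
tool_pos: [0.4967, -0.023, 0.1839]
ee_rot: [3.118, -0.021, 0.024]
contact_force: [1.4, 0.2, 0.0]
finger_gap: 0.0001
```

```bash
python3 plan.py 690 -33 205 0.02 0 15 35; python3 -c "
from h import *
s=snap('wrist','w17')"; python3 pads.py w17 .054
```

```text
t 17.48 tcp [496.7 -23.  183.9] yaw 0.024 rp [ 3.118 -0.021] F [1.4 0.2 0. ] gap 0.1 q7 -1.46
{"translation": [[3.47, 0.26, -0.38], [3.47, 0.25, -0.38], [3.47, 0.25, -0.38], [3.47, 0.25, -0.38], [3.47, 0.25, -0.38], [1.96, 0.14, -0.21]], "yaw": [0.004, -0.0, -0.0, -0.0, -0.0, -0.0], "grip": [0.0, 0.0, 0.0, 0.0, 0.0, 0.0]}
px 391 281 [ 431.1 -128.7] [70.2 54.5] 8.4
px 290 125 [566.4 -32.5] [61.5 50.8] 1.0
px 189 111 [575.   43.5] [62.3 52.3] 0.7
```

View pics/w17.png

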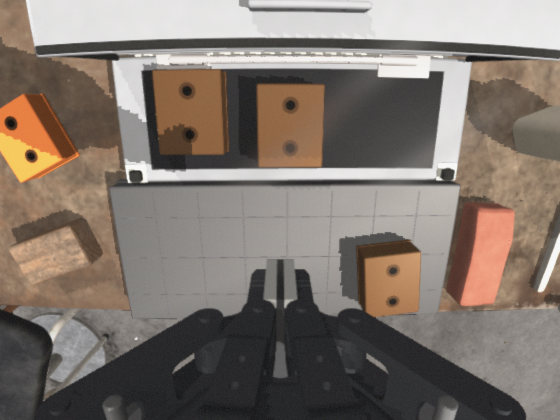

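The wrist view shows A (189,111) and B (290,125) lying flat inside the keeper and C (391,281) on the plate.

Emit:
jog_arm --pt "1.0 0 -3.0" --pt "3.5 0.3 -0.5" --pt "3.5 0.3 0" --pt "3.5 0.3 0" --pt "3.5 0.2 0" --yaw '[0,0,0,0,0]' --grip '[0,0,0,0,0]'

```text
time: 17.95
tool_pos: [0.6502, -0.0304, 0.2421]
ee_rot: [3.12, -0.047, 0.023]
contact_force: [0.9, -0.1, -0.1]
finger_gap: -0.0001
```

```bash
python3 plan.py 690 -33 200 0.02 0 15 35
```

```text
t 17.95 tcp [650.2 -30.4 242.1] yaw 0.023 rp [ 3.12  -0.047] F [ 0.9 -0.1 -0.1] gap -0.1 q7 -1.46
{"translation": [[2.4, 0.21, 2.54], [1.57, 0.13, 1.67]], "yaw": [0.003, -0.0], "grip": [0.0, 0.0]}
```

Emit:
jog_arm --pt "3.2 0.1 0.3" --pt "0.5 0.1 2.5" --pt "-0.3 0 3.0" --pt "0 0 2.0" --yaw '[0,0,0,0]' --grip '[0,0,0,0]'

```text
time: 18.28
tool_pos: [0.7043, -0.0344, 0.1708]
ee_rot: [3.117, -0.078, 0.024]
contact_force: [-1.0, -0.0, -1.2]
finger_gap: 0.0001
```

```bash
python3 plan.py 690 -33 130 0.02 0 15 20; python3 -c "
from h import *
s=snap('scene','s18'); im=cv2.cvtColor(s['img'],cv2.COLOR_RGB2BGR)
cv2.imwrite('pics/s18c.png',cv2.resize(im[80:300,180:420],None,fx=3.2,fy=2.7,interpolation=cv2.INTER_CUBIC))"
```

```text
t 18.28 tcp [704.3 -34.4 170.8] yaw 0.024 rp [ 3.117 -0.078] F [-1.  -0.  -1.2] gap 0.1 q7 -1.45
{"translation": [[-0.66, -0.08, 1.89], [-0.66, -0.08, 1.89], [-0.11, -0.01, 0.31]], "yaw": [0.004, -0.0, -0.0], "grip": [0.0, 0.0, 0.0]}
```

View pics/s18c.png

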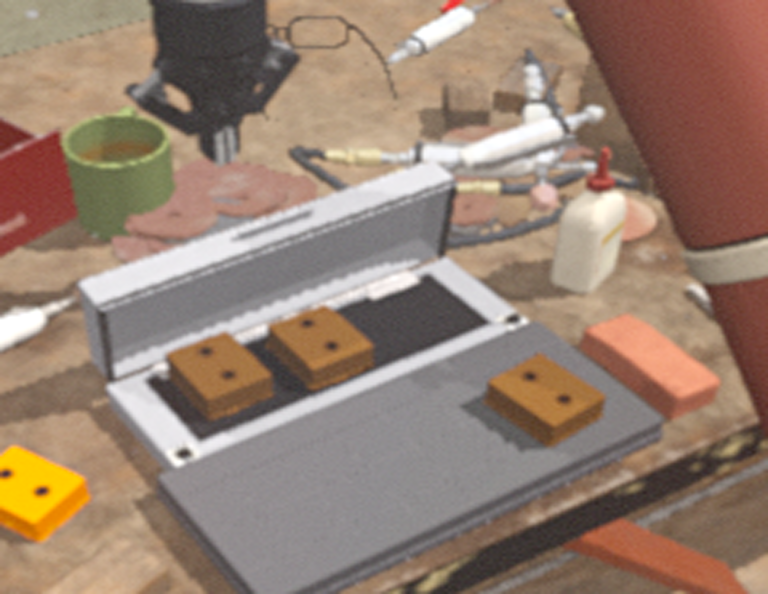

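Emit:
jog_arm --pt "-0.5 0 2.0" --pt "-0.5 0 2.0" --pt "-0.5 0 0.8" --pt "-0.8 0 0" --pt "-0.8 0 0" --yaw '[0,0,0,0,0]' --grip '[0,0,0,0,0]'

```text
time: 18.75
tool_pos: [0.6756, -0.0367, 0.1133]
ee_rot: [3.117, -0.074, 0.024]
contact_force: [0.4, -0.2, -0.1]
finger_gap: -0.0001
```

```bash
python3 plan.py 660 -33 122 0.02 0 15 20
```

```text
t 18.75 tcp [675.6 -36.7 113.3] yaw 0.024 rp [ 3.117 -0.074] F [ 0.4 -0.2 -0.1] gap -0.1 q7 -1.43
{"translation": [[-1.55, -0.41, -0.87]], "yaw": [0.004], "grip": [0.0]}
```

Emit:
jog_arm --pt "-0.7 0 -0.3" --pt "-0.6 0 -0.2" --pt "-0.6 0 0" --yaw '[0,0,0]' --grip '[0,0,0]'

```text
time: 19.0
tool_pos: [0.6552, -0.0373, 0.1184]
ee_rot: [3.117, -0.075, 0.024]
contact_force: [0.5, -0.3, 1.2]
finger_gap: -0.0
```

Emit:
jog_arm --pt "-0.6 0 0" --pt "-0.6 0 0" --yaw '[0,0]' --grip '[0,0]'

```text
time: 19.17
tool_pos: [0.6471, -0.0376, 0.1209]
ee_rot: [3.116, -0.089, 0.024]
contact_force: [3.5, -0.9, 0.5]
finger_gap: -0.0
```

Emit:
jog_arm --pt "-0.6 0 0" --pt "-0.6 0 0" --yaw '[0,0]' --grip '[0,0]'

```text
time: 19.33
tool_pos: [0.6381, -0.0378, 0.1228]
ee_rot: [3.115, -0.1, 0.025]
contact_force: [4.5, 0.1, 2.1]
finger_gap: -0.0002
```

Emit:
jog_arm --pt "-1.0 0 0" --pt "-1.0 0 0" --yaw '[0,0]' --grip '[0,0]'

```text
time: 19.5
tool_pos: [0.622, -0.0384, 0.1238]
ee_rot: [3.115, -0.113, 0.025]
contact_force: [3.3, 1.2, 1.2]
finger_gap: -0.0001
```

Emit:
jog_arm --pt "-1.0 0 0.1" --pt "-1.0 0 0.1" --yaw '[0,0]' --grip '[0,0]'

```text
time: 19.67
tool_pos: [0.6032, -0.0389, 0.1211]
ee_rot: [3.114, -0.119, 0.026]
contact_force: [3.2, 0.1, -0.1]
finger_gap: -0.0001
```

```bash
python3 plan.py 600 -33 120 0.02 0 15 10; python3 -c "
from h import *
s=snap('scene','s19'); im=cv2.cvtColor(s['img'],cv2.COLOR_RGB2BGR)
cv2.imwrite('pics/s19c.png',cv2.resize(im[80:300,180:420],None,fx=3.2,fy=2.7,interpolation=cv2.INTER_CUBIC))"
```

```text
t 19.67 tcp [603.2 -38.9 121.1] yaw 0.026 rp [ 3.114 -0.119] F [ 3.2  0.1 -0.1] gap -0.1 q7 -1.41
{"translation": [[-0.3, -0.6, 0.11]], "yaw": [0.006], "grip": [0.0]}
```

View pics/s19c.png

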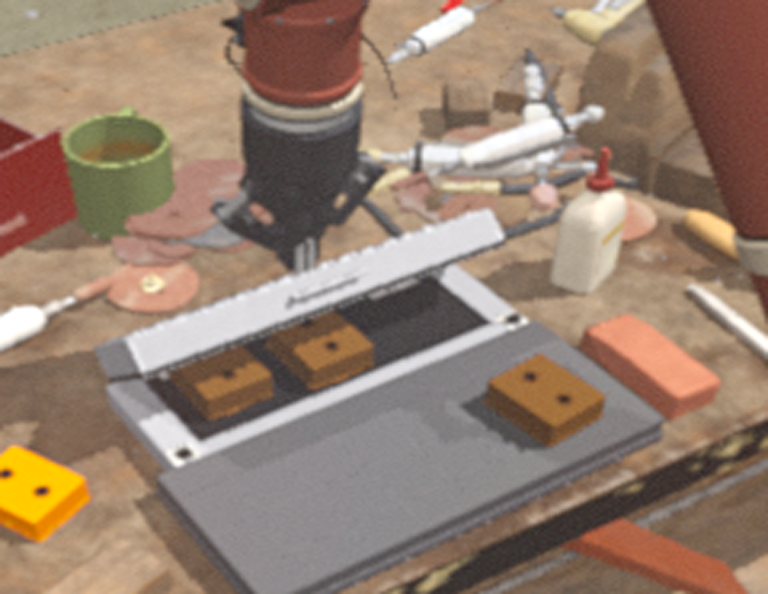

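The cover is coming down (now around 0.9 rad). I'll keep pulling with a slight descent.

Emit:
jog_arm --pt "-1.0 0 0.1" --pt "-1.0 0 0.1" --yaw '[0,0]' --grip '[0,0]'

```text
time: 19.88
tool_pos: [0.5806, -0.0396, 0.1163]
ee_rot: [3.114, -0.115, 0.025]
contact_force: [1.0, 0.6, 0.5]
finger_gap: 0.0001
```

Emit:
jog_arm --pt "-1.0 0 0.2" --pt "-0.8 0 0.3" --yaw '[0,0]' --grip '[0,0]'

```text
time: 20.05
tool_pos: [0.5612, -0.0402, 0.1091]
ee_rot: [3.115, -0.113, 0.025]
contact_force: [0.2, -0.0, 0.6]
finger_gap: -0.0
```

```bash
python3 plan.py 560 -33 110 0.02 0 15 10; python3 -c "
from h import *
s=snap('scene','s20'); im=cv2.cvtColor(s['img'],cv2.COLOR_RGB2BGR)
cv2.imwrite('pics/s20c.png',cv2.resize(im[80:300,180:420],None,fx=3.2,fy=2.7,interpolation=cv2.INTER_CUBIC))"
```

```text
t 20.05 tcp [561.2 -40.2 109.1] yaw 0.025 rp [ 3.115 -0.113] F [ 0.2 -0.   0.6] gap -0.0 q7 -1.40
{"translation": [[-0.1, -0.73, -0.09]], "yaw": [0.005], "grip": [0.0]}
```

View pics/s20c.png

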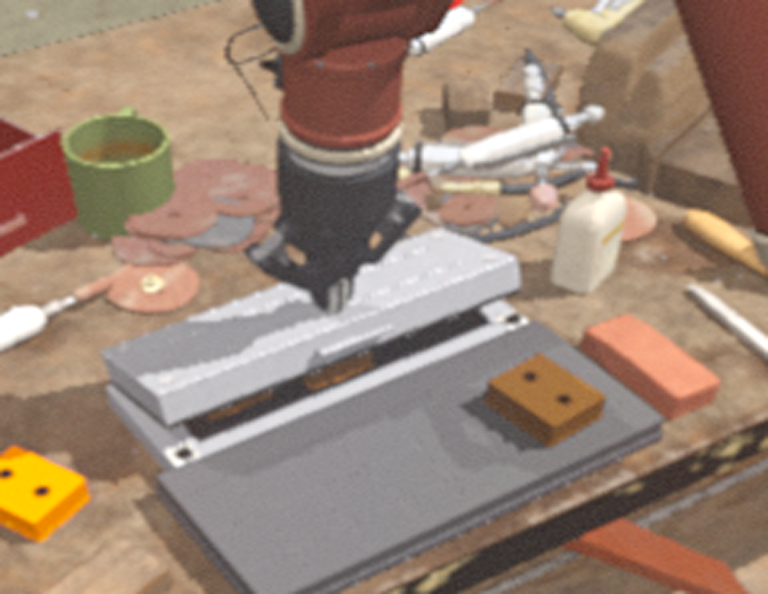

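The cover is past its holding angle (no contact force) and sinking by itself. I'll lift a little, move above the left corner, and let it settle.

Emit:
jog_arm --pt "-0.2 -0.5 -1.5" --pt "-0.8 -3.0 -1.0" --pt "-0.8 -3.2 0" --pt "-0.8 -3.2 0" --pt "-0.5 -2.5 0" --yaw '[0,0,0,0,0]' --grip '[0,0,0,0,0]'

```text
time: 20.52
tool_pos: [0.5159, 0.0763, 0.1242]
ee_rot: [3.109, -0.09, 0.005]
contact_force: [0.9, 0.9, 0.7]
finger_gap: -0.0001
```

```bash
python3 plan.py 524 99 115 0.02 0 15 15; python3 -c "
from h import *
s=snap('wrist','w21');s=snap('scene','s21'); im=cv2.cvtColor(s['img'],cv2.COLOR_RGB2BGR)
cv2.imwrite('pics/s21c.png',cv2.resize(im[80:300,180:420],None,fx=3.2,fy=2.7,interpolation=cv2.INTER_CUBIC))"
```

```text
t 20.52 tcp [515.9  76.3 124.2] yaw 0.005 rp [ 3.109 -0.09 ] F [0.9 0.9 0.7] gap -0.1 q7 -1.64
{"translation": [[0.48, -1.32, 0.54], [0.36, -0.94, 0.39]], "yaw": [-0.015, -0.0], "grip": [0.0, 0.0]}
```

View pics/s21c.png

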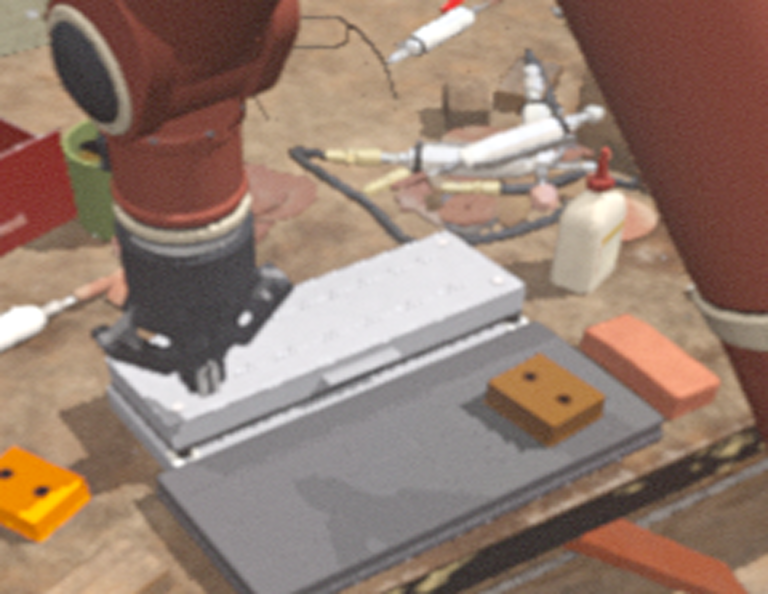

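View pics/w21.png

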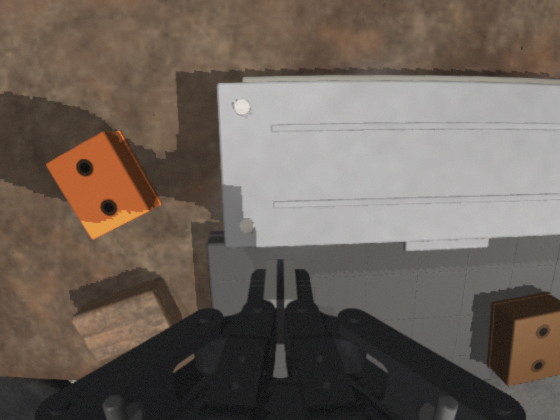

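```bash
python3 -c "
from h import *
s=load('w21'); print((onplane(s,[(226,246),(246,226),(241,107)],.068)*1000).round(1))
s=load('s21'); 
H,W=s['z_map'].shape
P=lambda u,v:(lambda o,d:(o+d[0]*s['z_map'][v,u])*1000)(*rays(s,[(u,v)]))
for u,v in ((237,229),(245,226),(340,168),(336,170),(300,190)): print(P(u,v).round(1))
"; python3 plan.py 524 99 110 0.02 0 15 15
```

```text
[[522.8 106.2  68. ]
 [535.2  93.9  68. ]
 [602.8  95.2  68. ]]
[537.2  89.   65.5]
[505.5  83.8 101.3]
[ 639.  -262.7    3.9]
[ 641.5 -251.9    0. ]
[572.1 -91.9  61. ]
t 20.62 tcp [515.4  80.4 123.7] yaw 0.014 rp [ 3.111 -0.088] F [0.3 0.1 0. ] gap 0.0 q7 -1.64
{"translation": [[0.54, -1.12, 0.83], [0.35, -0.72, 0.53]], "yaw": [-0.006, -0.0], "grip": [0.0, 0.0]}
```

Emit:
jog_arm --pt "0.8 -1.0 0.8" --pt "0.4 -0.6 0.8" --pt "0 0 0.6" --pt "0 0 0" --yaw '[0,0,0,0]' --grip '[0,0,0,0]'

```text
time: 20.95
tool_pos: [0.5291, 0.096, 0.0992]
ee_rot: [3.109, -0.083, 0.013]
contact_force: [-0.6, 0.1, -0.3]
finger_gap: 0.0
```

```bash
python3 plan.py 529 97 96 0.02 0 15 15
```

```text
t 20.95 tcp [529.1  96.   99.2] yaw 0.013 rp [ 3.109 -0.083] F [-0.6  0.1 -0.3] gap 0.0 q7 -1.65
{"translation": [[-0.01, -0.1, 0.32]], "yaw": [-0.007], "grip": [0.0]}
```

Emit:
jog_arm --pt "0 0 0.4" --pt "0 0 0.3" --yaw '[0,0]' --grip '[0,0]'

```text
time: 21.12
tool_pos: [0.5297, 0.0945, 0.0913]
ee_rot: [3.109, -0.081, 0.01]
contact_force: [-4.3, 2.8, 11.8]
finger_gap: 0.0003
```

Emit:
jog_arm --pt "0 0 0.3" --yaw '[0]' --grip '[0]'

```text
time: 21.2
tool_pos: [0.5292, 0.0948, 0.0885]
ee_rot: [3.11, -0.079, 0.009]
contact_force: [-5.4, 3.4, 11.8]
finger_gap: 0.0002
```

Emit:
jog_arm --pt "0 0 0.3" --yaw '[0]' --grip '[0]'

```text
time: 21.28
tool_pos: [0.5288, 0.0951, 0.0863]
ee_rot: [3.112, -0.077, 0.009]
contact_force: [-6.4, 1.7, 27.0]
finger_gap: 0.0
```

Emit:
jog_arm --pt "0 0 0.3" --yaw '[0]' --grip '[0]'

```text
time: 21.37
tool_pos: [0.529, 0.0952, 0.0859]
ee_rot: [3.114, -0.077, 0.008]
contact_force: [-10.5, 1.0, 38.9]
finger_gap: 0.0
```

Emit:
jog_arm --pt "0 0 -0.6" --pt "0 0 -2.0" --pt "0 1.0 -2.5" --pt "0 2.5 -0.5" --pt "0 3 0" --yaw '[0,0,0,0,0]' --grip '[0,0,0,0,0]'

```text
time: 21.78
tool_pos: [0.5248, 0.0346, 0.1462]
ee_rot: [3.118, -0.077, 0.015]
contact_force: [0.6, -0.9, 0.1]
finger_gap: -0.0001
```

```bash
python3 plan.py 537 -173 140 0.02 0 15 35
python3 - <<'E'
from h import *
s=load('top0'); H,W=s['z_map'].shape
uu,vv=np.meshgrid(np.arange(W),np.arange(H)); o,d=rays(s,np.c_[uu.ravel(),vv.ravel()]); P=((o+d*s['z_map'].reshape(-1,1))*1000)
for lo,hi in ((30,60),(60,90),(90,115),(115,150)):
    m=(P[:,2]>lo)&(P[:,2]<hi)&(P[:,0]>500)&(P[:,0]<640)&(P[:,1]<-205)&(P[:,1]>-330); print(lo,m.sum(),P[m].min(0).round() if m.any() else '',P[m].max(0).round() if m.any() else '')
s=snap('wrist','w22'); s=load('scene0'); H,W=s['z_map'].shape
o,d=rays(s,np.c_[uu.ravel(),vv.ravel()]); P=((o+d*s['z_map'].reshape(-1,1))*1000)
for lo,hi in ((20,60),(60,90),(90,115),(115,150)):
    m=(P[:,2]>lo)&(P[:,2]<hi)&(P[:,0]>500)&(P[:,0]<640)&(P[:,1]<-205)&(P[:,1]>-330); print(lo,m.sum(),P[m].min(0).round() if m.any() else '',P[m].max(0).round() if m.any() else '')
E
```

```text
t 21.78 tcp [524.8  34.6 146.2] yaw 0.015 rp [ 3.118 -0.077] F [ 0.6 -0.9  0.1] gap -0.1 q7 -1.55
{"translation": [[0.15, 3.5, 0.1], [0.14, 3.5, 0.1], [0.14, 3.5, 0.1], [0.14, 3.5, 0.1], [0.14, 3.5, 0.1], [0.13, 3.3, 0.1]], "yaw": [-0.005, -0.0, -0.0, -0.0, -0.0, -0.0], "grip": [0.0, 0.0, 0.0, 0.0, 0.0, 0.0]}
30 111 [ 547. -302.   30.] [ 640. -251.   60.]
60 240 [ 547. -305.   61.] [ 593. -251.   90.]
90 170 [ 553. -299.   90.] [ 587. -258.  115.]
115 54 [ 562. -287.  115.] [ 579. -273.  145.]
20 270 [ 544. -307.   20.] [ 640. -250.   60.]
60 236 [ 544. -305.   60.] [ 580. -250.   90.]
90 125 [ 553. -298.   90.] [ 579. -259.  115.]
115 51 [ 562. -285.  115.] [ 576. -270.  146.]
```

View pics/w22.png

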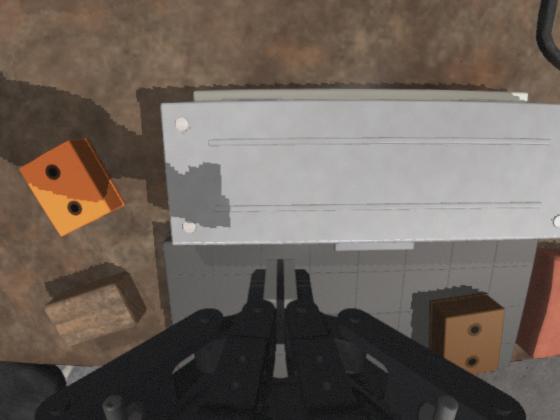

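Emit:
jog_arm --pt "0.2 3.4 0" --pt "0.2 3.5 0.2" --pt "0.2 3.4 0.2" --pt "0.1 3.0 0.2" --pt "0 1.5 0" --yaw '[0,0,0,0,0]' --grip '[0,0,0,0,0]'

```text
time: 22.25
tool_pos: [0.5316, -0.1287, 0.1449]
ee_rot: [3.111, -0.078, 0.001]
contact_force: [0.1, -1.1, 0.5]
finger_gap: -0.0002
```

```bash
python3 plan.py 536 -170 110 0.02 0 15 15; python3 -c "
from h import *
s=snap('wrist','w23')"
```

```text
t 22.25 tcp [ 531.6 -128.7  144.9] yaw 0.001 rp [ 3.111 -0.078] F [ 0.1 -1.1  0.5] gap -0.2 q7 -1.26
{"translation": [[0.12, 1.14, 0.97], [0.1, 1.14, 0.97], [0.1, 1.14, 0.97], [0.06, 0.7, 0.6]], "yaw": [-0.019, -0.0, -0.0, -0.0], "grip": [0.0, 0.0, 0.0, 0.0]}
```

View pics/w23.png

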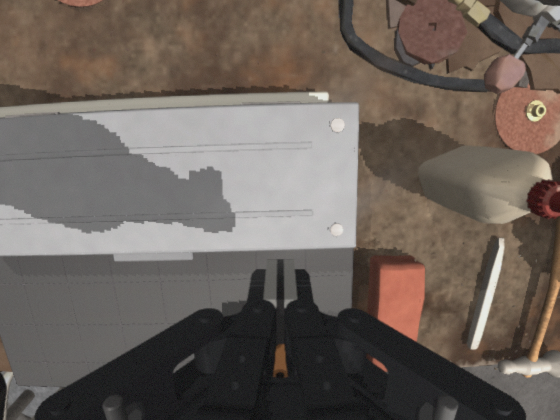

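```bash
python3 -c "
from h import *
s=load('w23'); print((onplane(s,[(355,248),(336,229),(337,125)],.066)*1000).round(1))"
```

```text
[[ 526.6 -183.5   66. ]
 [ 540.6 -169.7   66. ]
 [ 608.6 -167.7   66. ]]
```

Emit:
jog_arm --pt "0.1 1.2 1.0" --pt "0.1 1.2 1.0" --pt "0.1 0.6 1.0" --pt "0 0.2 0.6" --yaw '[-0.019,0,0,0]' --grip '[0,0,0,0]'

```text
time: 22.63
tool_pos: [0.5363, -0.1712, 0.1097]
ee_rot: [3.106, -0.079, 0.006]
contact_force: [-0.3, -0.5, 0.2]
finger_gap: -0.0002
```

```bash
python3 plan.py 536 -170 98 0.02 0 15 15
```

```text
t 22.63 tcp [ 536.3 -171.2  109.7] yaw 0.006 rp [ 3.106 -0.079] F [-0.3 -0.5  0.2] gap -0.2 q7 -1.19
{"translation": [[-0.03, -0.12, 1.17]], "yaw": [-0.014], "grip": [0.0]}
```

Emit:
jog_arm --pt "-0.3 0 0.7" --pt "-0.1 0 0.5" --pt "0 0 0.4" --yaw '[0,0,0]' --grip '[0,0,0]'

```text
time: 22.88
tool_pos: [0.5323, -0.1712, 0.091]
ee_rot: [3.106, -0.076, 0.005]
contact_force: [-3.2, -2.8, 11.0]
finger_gap: 0.0002
```

Emit:
jog_arm --pt "0 0 0.3" --yaw '[0]' --grip '[0]'

```text
time: 22.97
tool_pos: [0.5318, -0.1716, 0.0883]
ee_rot: [3.106, -0.074, 0.005]
contact_force: [-3.0, -2.6, 11.0]
finger_gap: -0.0001
```

Emit:
jog_arm --pt "0 0 0.3" --yaw '[0]' --grip '[0]'

```text
time: 23.05
tool_pos: [0.5315, -0.1719, 0.0862]
ee_rot: [3.105, -0.074, 0.006]
contact_force: [-6.4, 0.0, 26.5]
finger_gap: 0.0001
```

Emit:
jog_arm --pt "0 0 0.3" --yaw '[0]' --grip '[0]'

```text
time: 23.13
tool_pos: [0.5316, -0.172, 0.0859]
ee_rot: [3.105, -0.074, 0.006]
contact_force: [-9.1, 2.3, 34.7]
finger_gap: 0.0001
```

Same signature as the left corner: it gave way at about 11 N and bottomed at the same height, z = 0.086. I'll retreat upwards and toward the robot, then check.

Emit:
jog_arm --pt "0 0 -0.6" --pt "0 -0.3 -2.0" --pt "0 -1 -3.0" --pt "-0.5 -2 -3.0" --pt "-1.5 -2 -3.0" --yaw '[0,0,0,0,0]' --grip '[0,0,0,0,0]'

```text
time: 23.55
tool_pos: [0.5021, -0.1132, 0.1982]
ee_rot: [3.105, -0.068, 0.004]
contact_force: [1.6, 1.6, 1.2]
finger_gap: 0.0002
```

Emit:
jog_arm --pt "-1.5 0 -3.0" --pt "-1 0 -3.0" --pt "0 0 -2" --pt "0 0 0" --yaw '[0,0,0,0]' --grip '[0,0,0,0]'

```text
time: 23.88
tool_pos: [0.4696, -0.0998, 0.2842]
ee_rot: [3.11, -0.075, 0.021]
contact_force: [-0.6, -0.2, 1.2]
finger_gap: -0.0002
```

```bash
python3 - <<'E'
from h import *
for n in('wrist','scene','top'):
    s=snap(n,n+'_f')
    H,W=s['z_map'].shape
    uu,vv=np.meshgrid(np.arange(W),np.arange(H)); o,d=rays(s,np.c_[uu.ravel(),vv.ravel()]); P=((o+d*s['z_map'].reshape(-1,1))*1000)
    for nm,x,y in (('FL',533,92),('FM',536,-36),('FR',539,-168),('RL',600,92),('RR',606,-168)):
        m=(abs(P[:,0]-x)<9)&(abs(P[:,1]-y)<9)&(P[:,2]>20)&(P[:,2]<90); print(n,nm,m.sum(),np.median(P[m,2]).round(1) if m.any() else '')
im=cv2.cvtColor(load('scene_f')['img'],cv2.COLOR_RGB2BGR)
cv2.imwrite('pics/s_fc.png',cv2.resize(im[110:310,180:420],None,fx=3.2,fy=2.9,interpolation=cv2.INTER_CUBIC))
print(sensors.state()['tool_pos'],sensors.state()['time'])
E
python3 pads.py wrist_f; python3 pads.py top_f
```

```text
wrist FL 275 61.5
wrist FM 289 61.5
wrist FR 280 61.8
wrist RL 307 61.6
wrist RR 314 61.9
scene FL 55 60.5
scene FM 44 59.9
scene FR 39 60.7
scene RL 49 60.3
scene RR 37 60.8
top FL 64 60.8
top FM 64 60.4
top FR 0 
top RL 64 61.5
top RR 0 
[ 0.46786125 -0.09995942  0.27955653] 24.0333
px 297 228 [ 431.6 -128.8] [64.8 50.9] 7.8
```

View pics/s_fc.png

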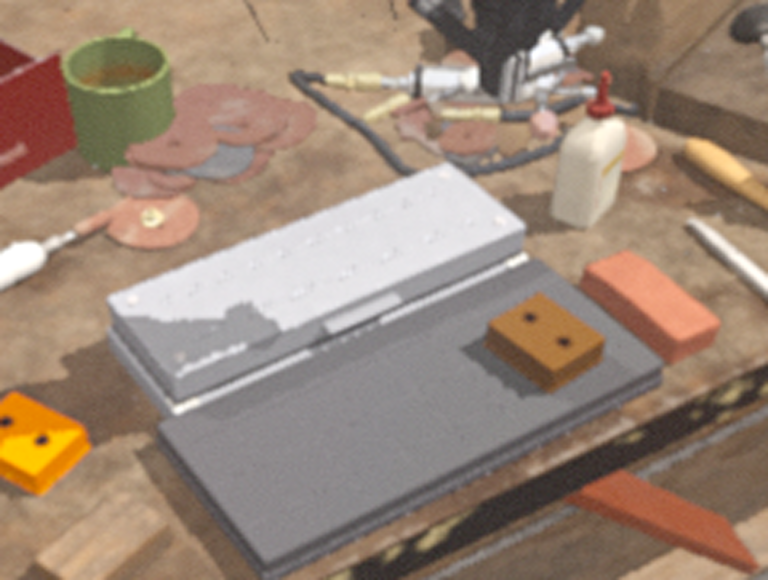

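View pics/wrist_f.png

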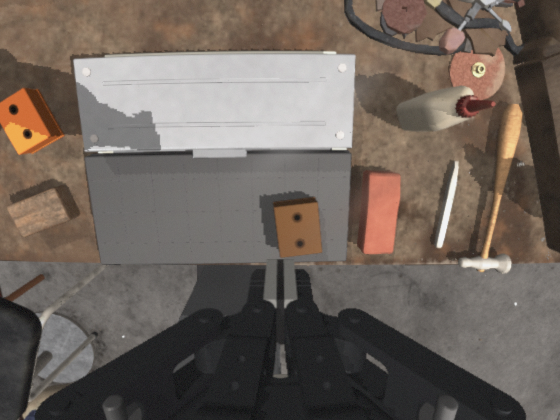

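View pics/top_f.png

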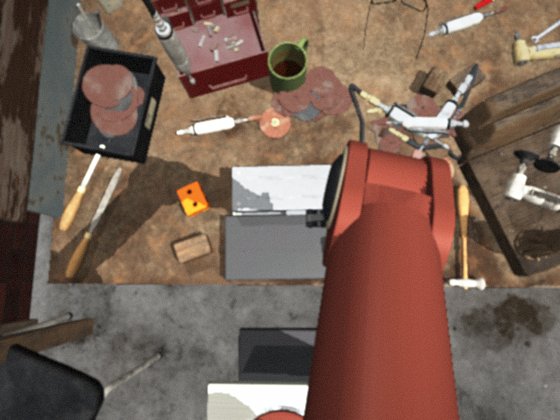

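The cover is flat to within 0.4 mm, 61.5–61.9 mm at all four corners and the front middle (sealed is about 61.5). C lies on the plate, the bystanders haven't moved, and the arm is clear. Handing in.

```bash
python3 -c "
from rig import close_job
print(close_job())"
```

```text
the job is handed in; nothing more can be done
None
```

The job is handed in. Two finished pads are sealed in the keeper and the rough one is still on the plate; the clock read about 24 s of the 64 s allowed.

- **Pads A and B (finished):** both slid at about 1–2.7 N in both directions. I pushed them along the plate into the keeper and last saw them lying flat inside. A ended a little deep, with its rear edge about 4 mm inside the room. B is centred.
- **Pad C (rough):** it did not move under 5–8 N forward. Backward it needed 3–5.5 N, but the finger was then lifting on it slightly, so that figure is below the stated 8–15 N. Allowing for that, its friction is still several times that of A and B. It moved about 13 mm toward the robot and stayed on the plate.
- **Cover:** I swung it down from behind and pressed both front corners. Each gave way at about 11–12 N, then stopped firmly at the same height. Its top measured 61.5–61.9 mm at all four corners and the front middle in the wrist view, which means it is sealed. The scene camera read about 1 mm lower throughout, and the arm hid the right end from the top camera.
- **Forces and surroundings:** the highest force was 39 N, through the fingertips on the left corner. While testing C, the fingertips touched the plate with up to 33 N and the tool picked up a small tilt, which did no harm that I could see. In the last pictures the oil bottle, wooden block, red polishing bar, punch and orange look-alike are where they began.

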